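# Break down the cross-stack of cut slats onto the colour racks

## Task

Take the cross-stacked pile of four cut slats apart and lay each slat flat across both bearers of the rack painted the same colour as its ends, centred on the rack, running lengthwise along the rack and square to the bearers. Keep every slat right side up and let none fall on or lie on the bench on the way. Leave the orange filler jar standing where it is.

Things in the scene. Friction and masses are not known exactly. Their poses are not given: they have to be found in the camera images.
- slat_green: Straight pale wooden slat with both ends painted green (22 mm bands), 170 long x 44 wide x 26 thick mm, loose, always at the bottom of the stack at the start. Origin: centre of its underside; x along its length, y across its width, z up. Turning it by half a turn makes no difference.
- slat_yellow: Straight pale wooden slat with both ends painted yellow (22 mm bands), 145 long x 44 wide x 26 thick mm, loose, always second from the bottom of the stack at the start. Origin: centre of its underside; x along its length, y across its width, z up. Turning it by half a turn makes no difference.
- slat_blue: Straight pale wooden slat with both ends painted blue (22 mm bands), 120 long x 44 wide x 26 thick mm, loose, always third from the bottom of the stack at the start. Origin: centre of its underside; x along its length, y across its width, z up. Turning it by half a turn makes no difference.
- slat_red: Straight pale wooden slat with both ends painted red (22 mm bands), 95 long x 44 wide x 26 thick mm, loose, always on top of the stack at the start. Origin: centre of its underside; x along its length, y across its width, z up. Turning it by half a turn makes no difference.
- rack_green: Low fixed rack: a green painted board 120 x 84 x 8 mm with two dark wooden bearers on top, each 12 wide, 84 long, 10 high, lying across the board 30 mm to either side of its middle; bearer tops 18 mm above the bench. Origin: centre of the board's underside, on the bench; x along the board's 120 mm length (square to the bearers), y along the bearers, z up. All four racks are alike but for colour.
- rack_yellow: Low fixed rack: a yellow painted board 120 x 84 x 8 mm with two dark wooden bearers on top, each 12 wide, 84 long, 10 high, lying across the board 30 mm to either side of its middle; bearer tops 18 mm above the bench. Origin: centre of the board's underside, on the bench; x along the board's 120 mm length (square to the bearers), y along the bearers, z up. All four racks are alike but for colour.
- rack_blue: Low fixed rack: a blue painted board 120 x 84 x 8 mm with two dark wooden bearers on top, each 12 wide, 84 long, 10 high, lying across the board 30 mm to either side of its middle; bearer tops 18 mm above the bench. Origin: centre of the board's underside, on the bench; x along the board's 120 mm length (square to the bearers), y along the bearers, z up. All four racks are alike but for colour.
- rack_red: Low fixed rack: a red painted board 120 x 84 x 8 mm with two dark wooden bearers on top, each 12 wide, 84 long, 10 high, lying across the board 30 mm to either side of its middle; bearer tops 18 mm above the bench. Origin: centre of the board's underside, on the bench; x along the board's 120 mm length (square to the bearers), y along the bearers, z up. All four racks are alike but for colour.
- stand: Fixed grey block 100 x 100 x 14 mm under the stack. Origin: centre of its underside. The four slats lie flat on it one upon another, each turned about a quarter turn from the one below and roughly centred, so undersides are at heights 14, 40, 66 and 92 mm and the top of the stack at 118 mm.
- filler_jar: Orange jar of wood filler with white lid, 56 mm across, 58 mm high, standing loose on the bench beyond the racks. Origin: centre of its underside; z up. To be left alone.
Mind the look-alikes: they are no part of the job. Leave any pink look-alike of the slat_yellow alone.

How it is judged:
By the outcome, as a careful person would: the job done as asked, in the order asked, and still so for the second after the job is handed in, with the robot touching nothing.
It also fails if it takes over 118 s, if anything falls off the work surface, if the arm or the gripper's body presses on something with over 40 N, if the wrist force passes 120 N, or if a joint passes its speed limit or range.

## Robot

A 7-joint arm with a two-finger parallel gripper is mounted at the origin on the work surface. World frame = base frame: x ahead of the robot, y to its left, z up, the work surface at z = 0. Lengths are in m, angles in rad, forces in N, time in s.
With the tool pointing down it reaches from about 0.425 to 0.925 m from the base axis. Payload 6.8 kg.
Tool frame: the origin (TCP) lies at the very end of the fingers, on their centre line; the grasp point (between the pads) lies r.grasp_offset behind it (r.grasp_offset is the distance from the TCP to the grasp point, in m); z points along the fingers, y is the direction in which the jaws open and shut (so a half turn about z gives the same grasp; the last joint's range is limited). The gripper opens to 85 mm and grips with 20 to 120 N. Pads are 22 mm wide; open, the fingers measure 114 mm over their backs; the gripper's body (76 mm by 85 mm) begins 54 mm behind the grasp point. The pads swing forward as they close: fully open they stand 13 mm farther back than shut.
Start: joints at [1.212, 0.477, 0.022, 1.555, -0.011, 1.109, -0.083], TCP at [0.168, -0.654, 0.231] pointing down, gripper open.
Joint ranges: [-2.96, 2.96], [-0.34, 2.1], [-1.41, 1.46], [0.24, 2.44], [-1.37, 4.51], [0.17, 1.92], [-2.96, 2.96]. Speed limits (rad/s): [2.39, 2.39, 3.14, 3.14, 3.14, 3.14, 3.14].

## Interface

Orientations are given as a rotation vector (axis times angle).
In Python, from bench import r gives the robot as it stands.
- The arm moves only by the shell command python3 -m jog 'ROWS' [FORCE]. ROWS is JSON, one flat list of numbers, 7 for each row, row after row: the turn, a rotation vector about the tool's x, y, z normalised to -1 to 1, where 1 is 180 degrees, then the shift along the tool's x, y, z normalised to -1 to 1, where 1 is 200 mm, then the opening, from 0 (shut) to 1 (fully open). In form: [wx, wy, wz, x, y, z, hand, wx, wy, wz, x, y, z, hand, ...]. A call has 1 to 12 rows; each row is the pose to reach, as a shift and turn from the pose measured when the call began, along the tool's axes at that moment, turning the shorter way round; what a row does not reach only later rows make up. A row lasts 1/10 s, in which the tool goes at most 50 mm and 8.59 degrees, less where a joint would pass 70% of its speed; a pose out of reach is approached as far as the arm can. A call with a number of a shift or a turn outside -1 to 1 is refused whole. A call with a gripper value outside its range is refused whole. The fingers move at their own pace and stop on an object; FORCE is the grip in N (left out, the last holds). Time passes only in rows, so rows that repeat a pose let the fingers close. It gives the time, the measured TCP pose, the force and the opening at its end, in the units of the state.
- r.get_obs(): the state, without advancing time (a new reading comes with each control period).
- r.grab_frame(name): name is "side" or "top" or "wrist"; returns the picture (480x640x3 uint8, red, green, blue); there is no depth.
- r.calibration(name): a dict with "K" (3x3 intrinsics, pixels), "dist_coeffs" ([k1, k2, p1, p2, k3] as OpenCV has them; the pictures are not rectified), "origin" and "rotation" of the camera in the world; the wrist camera has in their place "T_tool_cam" (4x4, takes a point from camera to tool coordinates, whose origin is the TCP and whose axes are the flange's). Camera axes: x right, y up, looking along -z (the intrinsics and any distortion apply to the point x, -y, -z); pixel columns grow to the right and rows downward; lengths in m; the calibration is good to about 2 mm. A picture is of the moment at which its call begins: read the wrist's pose just before it. calibration takes no time and is no camera call.
- r.hand_in(): hands the job in, once; it reports no verdict.
The state is a dict: "clock": time; "joints": joint angles; "qvel": joint speeds; "tau": joint torques, N m; "tcp_pos": TCP position; "orientation": TCP orientation; "contact_force": force on the tool from outside, world axes, zero at the start; "moment": the same for the moment, N m; "grip_width": finger opening in m.
Only numpy, scipy, OpenCV 4.12 (cv2) and the standard library are available. Lean on these libraries where they do the work, as an engineer would, in place of code of your own. Each camera call takes 0.05 s, during which the arm holds its last target.

## Working session

There is one attempt and no reset: what is moved stays moved. The work goes in short steps, Python scripts to look and compute and a shell command to move; the robot and the scene stay as the last step left them, time stands still between calls to the robot, and variables do not carry over. Pictures are saved under pics/ and viewed, and the job is handed in when it is done.

```bash
ls; mkdir -p pics; python3 - <<'E'
from bench import r
import cv2
print(r.get_obs(), r.grasp_offset)
for n in ["side","top","wrist"]:
    print(n, r.calibration(n))
for n in ["side","top"]:
    cv2.imwrite(f"pics/{n}0.png", cv2.cvtColor(r.grab_frame(n),cv2.COLOR_RGB2BGR))
E
```

```text
pics
{'clock': 0.0, 'joints': array([ 1.21190067,  0.47779216,  0.02231777,  1.55645118, -0.01151479,
        1.10928247, -0.08307476]), 'qvel': array([-0.00035254,  0.0001183 , -0.00069411,  0.00098809, -0.00011682,
        0.00106158, -0.00131893]), 'tau': array([-5.97171856e-04, -5.96453226e+01,  1.60717964e+00, -2.81204903e+01,
        1.23752811e-02,  9.25981236e-03,  1.32971287e-06]), 'tcp_pos': array([ 0.16737554, -0.65331267,  0.23033072]), 'orientation': array([-3.11515279e+00, -3.92788436e-01,  5.26236305e-04]), 'contact_force': array([ 0.00852645,  0.53982068, -0.6492957 ]), 'moment': array([-0.01406653, -0.02881265,  0.00034096]), 'grip_width': 0.08600994149670835} 0.0187
side {'K': array([[593.24834121,   0.        , 327.79533885],
       [  0.        , 593.24834121, 240.00075041],
       [  0.        ,   0.        ,   1.        ]]), 'dist_coeffs': array([-0.09878212,  0.        ,  0.        ,  0.        ,  0.        ]), 'origin': array([-0.02262823,  0.51416656,  0.87797131]), 'rotation': array([ 0.39485686, -0.96699706, -2.24432777])}
top {'K': array([[524.53968638,   
[... 249 characters left out ...]
 -0.08362371,  1.27231337]), 'rotation': array([ 0.0678382 , -0.10896063, -1.56010411])}
wrist {'K': array([[357.1491983 ,   0.        , 318.44183126],
       [  0.        , 357.1491983 , 244.57388668],
       [  0.        ,   0.        ,   1.        ]]), 'dist_coeffs': array([-0.06974895,  0.        ,  0.        ,  0.        ,  0.        ]), 'T_tool_cam': array([[ 9.38877477e-04,  9.51672929e-01,  3.07111958e-01,
         7.82466693e-02],
       [ 9.99999559e-01, -8.89409264e-04, -3.01031401e-04,
        -3.82358701e-04],
       [-1.33352151e-05,  3.07112105e-01, -9.51673345e-01,
        -1.42303207e-01],
       [ 0.00000000e+00,  0.00000000e+00,  0.00000000e+00,
         1.00000000e+00]])}
```

View pics/top0.png

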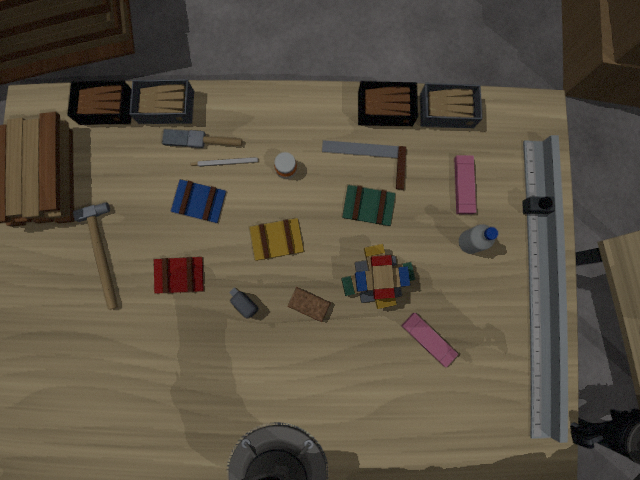

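View pics/side0.png

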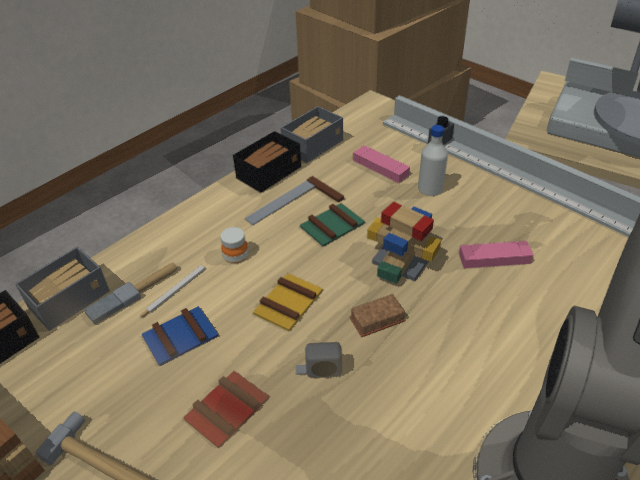

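```bash
cat > h.py <<'E'
import numpy as np, cv2
from scipy.spatial.transform import Rotation as R
from bench import r
def cam(n,obs=None):
    c=r.calibration(n)
    if n=="wrist":
        T=np.eye(4);T[:3,:3]=R.from_rotvec(obs['orientation']).as_matrix();T[:3,3]=obs['tcp_pos']
        M=T@c['T_tool_cam'];return c['K'],c['dist_coeffs'],M[:3,3],M[:3,:3]
    return c['K'],c['dist_coeffs'],np.array(c['origin']),R.from_rotvec(c['rotation']).as_matrix()
def px2w(C,uv,z):
    K,d,o,Rm=C
    p=cv2.undistortPoints(np.array(uv,float).reshape(-1,1,2),K,d).reshape(-1,2)
    dr=np.c_[p[:,0],-p[:,1],-np.ones(len(p))]@Rm.T
    s=(z-o[2])/dr[:,2]
    return o+dr*s[:,None]
def w2px(C,P):
    K,d,o,Rm=C
    q=(np.atleast_2d(P)-o)@Rm
    q=q*[1,-1,-1]
    return cv2.projectPoints(q.astype(float),np.zeros(3),np.zeros(3),K,d)[0].reshape(-1,2)
def crop(img,x0,y0,x1,y1,s,name):
    cv2.imwrite(name,cv2.resize(img[y0:y1,x0:x1],None,fx=s,fy=s,interpolation=cv2.INTER_CUBIC))
E
python3 - <<'E'
from h import *
t=cv2.imread("pics/top0.png");s=cv2.imread("pics/side0.png")
crop(t,335,235,425,320,8,"pics/ts.png")
crop(s,360,195,450,285,6,"pics/ss.png")
hsv=cv2.cvtColor(t,cv2.COLOR_BGR2HSV)
C=cam("top")
boxes={'green':(335,178,405,232),'yellow':(242,212,312,266),'blue':(165,173,233,229),'red':(146,250,212,300)}
rng={'green':((60,100,30),(95,255,255)),'yellow':((20,190,100),(28,255,255)),'blue':((105,150,40),(125,255,255)),'red':((0,200,70),(5,255,255))}
for k,(x0,y0,x1,y1) in boxes.items():
    m=np.zeros(t.shape[:2],np.uint8)
    m[y0:y1,x0:x1]=cv2.inRange(hsv[y0:y1,x0:x1],*rng[k])
    m=cv2.morphologyEx(m,cv2.MORPH_OPEN,np.ones((2,2)))
    ys,xs=np.nonzero(m)
    P=px2w(C,np.c_[xs,ys],0.008)[:,:2]
    (c,sz,a)=cv2.minAreaRect((P*1000).astype(np.float32))
    bp=cv2.boxPoints((c,sz,a)); e=max([bp[1]-bp[0],bp[2]-bp[1]],key=np.linalg.norm)
    print(k,len(xs),np.round(c,1),np.round(sz,1),'yaw long',np.degrees(np.arctan2(e[1],e[0]))%180)
E
```

```text
green 1051 [ 644.9 -219.1] [116.7  80.6] yaw long 81.15194Traceback (most recent call last):
  File "<stdin>", line 14, in <module>
  File "h.py", line 12, in px2w
    p=cv2.undistortPoints(np.array(uv,float).reshape(-1,1,2),K,d).reshape(-1,2)
      ~~~~~~~~~~~~~~~~~~~^^^^^^^^^^^^^^^^^^^^^^^^^^^^^^^^^^^^^^^^
cv2.error: OpenCV(4.12.0) /io/opencv/modules/calib3d/src/undistort.dispatch.cpp:347: error: (-215:Assertion failed) CV_IS_MAT(_src) && CV_IS_MAT(_dst) && (_src->rows == 1 || _src->cols == 1) && (_dst->rows == 1 || _dst->cols == 1) && _src->cols + _src->rows - 1 == _dst->rows + _dst->cols - 1 && (CV_MAT_TYPE(_src->type) == CV_32FC2 || CV_MAT_TYPE(_src->type) == CV_64FC2) && (CV_MAT_TYPE(_dst->type) == CV_32FC2 || CV_MAT_TYPE(_dst->type) == CV_64FC2) in function 'cvUndistortPointsInternal'
```

View pics/ts.png

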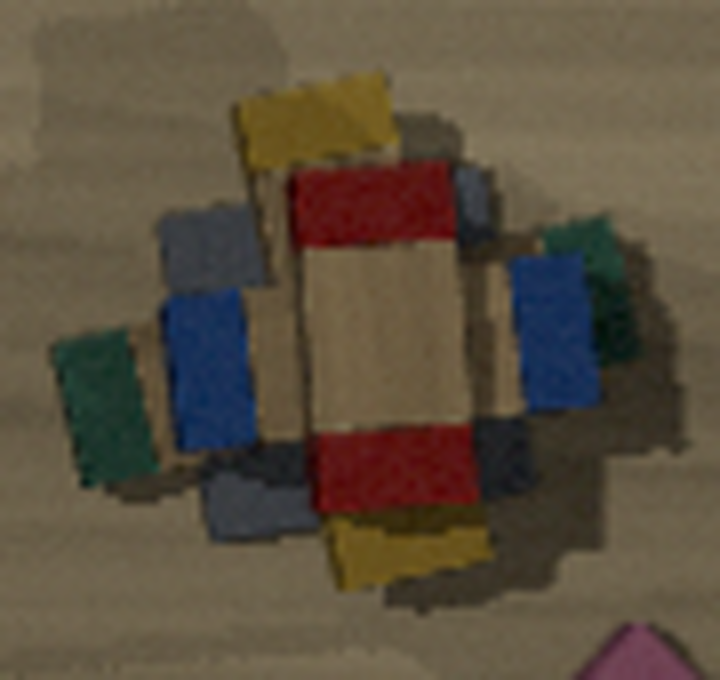

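View pics/ss.png

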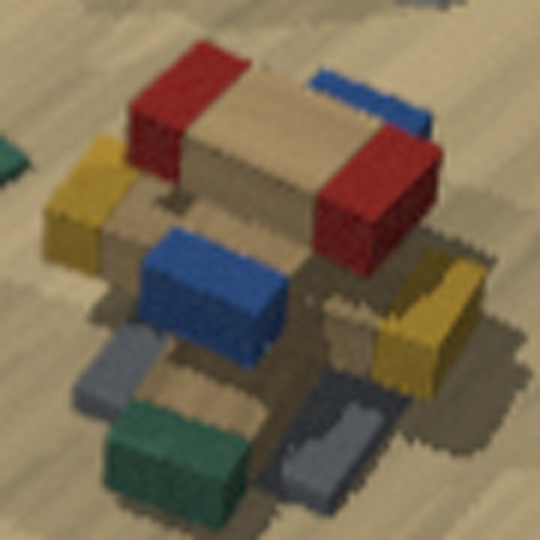

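```bash
python3 - <<'E'
from h import *
t=cv2.imread("pics/top0.png")
hsv=cv2.cvtColor(t,cv2.COLOR_BGR2HSV)
C=cam("top")
for p in [(262,240),(180,275),(198,192)]: print(hsv[p[1],p[0]])
boxes={'green':(335,178,405,232),'yellow':(242,212,312,266),'blue':(165,173,233,229),'red':(146,250,212,300)}
rng={'green':((60,100,30),(95,255,255)),'yellow':((15,170,90),(30,255,255)),'blue':((105,150,40),(125,255,255)),'red':((0,200,70),(5,255,255))}
import itertools
from scipy.optimize import least_squares
for k,(x0,y0,x1,y1) in boxes.items():
    m=np.zeros(t.shape[:2],np.uint8)
    m[y0:y1,x0:x1]=cv2.inRange(hsv[y0:y1,x0:x1],*rng[k])
    m=cv2.morphologyEx(m,cv2.MORPH_OPEN,np.ones((2,2)))
    ys,xs=np.nonzero(m)
    P=px2w(C,np.c_[xs,ys],0.008)[:,:2]
    (c,sz,a)=cv2.minAreaRect((P*1000).astype(np.float32))
    bp=cv2.boxPoints((c,sz,a)); e=max([bp[1]-bp[0],bp[2]-bp[1]],key=np.linalg.norm)
    print(k,len(xs),np.round(c,1),np.round(sz,1),'yaw long',np.degrees(np.arctan2(e[1],e[0]))%180)
cr={'red':(.118,95,[(291,172),(455,162),(480,505),(315,515)],0),
'blue':(.092,120,[(163,295),(180,452),(600,407),(582,252)],0),
'yellow':(.066,145,[(238,103),(388,73),(495,557),(343,590)],0),
'green':(.040,170,[(52,345),(84,488),(640,358),(608,217)],0)}
for k,(z,L,c,_) in cr.items():
    c=np.array(c,float);uv=np.c_[335+(c[:,0]+.5)/8-.5,235+(c[:,1]+.5)/8-.5]
    P=px2w(C,uv,z)[:,:2]*1000
    a=(P[0]+P[1])/2;b=(P[2]+P[3])/2;d=b-a
    print(k,'c',np.round(P.mean(0),1),'len',np.linalg.norm(d),L,'w',np.linalg.norm(P[0]-P[1]),np.linalg.norm(P[2]-P[3]),'yaw',np.degrees(np.arctan2(d[1],d[0]))%180)
E
```

```text
[ 10 139  55]
[179 226  79]
[109 170  90]
green 1051 [ 644.9 -219.1] [116.7  80.6] yaw long 81.15194
yellow 1090 [559.    5.8] [ 81.5 117. ] yaw long 101.000206
blue 1103 [651.1 200.3] [118.   80.9] yaw long 76.25728
red 264 [470.  242.5] [ 80.5 114.4] yaw long 93.83769
red c [ 466.2 -236. ] len 94.99294226893372 95 w 45.88282644418254 45.82344431596424 yaw 3.9606924371686034
blue c [ 463.6 -238.4] len 120.00199093868045 120 w 44.426400968819294 44.18738703849474 yaw 96.31674117141577
yellow c [ 471.  -237.2] len 143.3580951895322 145 w 44.72416230283518 45.048495231112014 yaw 12.275643430552776
green c [ 465.8 -235. ] len 169.50725497711684 170 w 42.93083197347195 42.78902454647245 yaw 103.34918218133943
```

```bash
cat >> h.py <<'E'
def plan(x,y,z,yaw,note=''):
    """tool down, tool x axis at yaw(deg) mod 180; prints normalised row"""
    o=r.get_obs();R0=R.from_rotvec(o['orientation']);best=None
    for s in (0,180):
        a=np.radians(yaw+s)
        Rt=R.from_matrix(np.array([[np.cos(a),np.sin(a),0],[np.sin(a),-np.cos(a),0],[0,0,-1]]))
        w=(R0.inv()*Rt).as_rotvec()/np.pi
        if best is None or np.linalg.norm(w)<np.linalg.norm(best):best=w
    d=R0.inv().apply(np.array([x,y,z])-o['tcp_pos'])/0.2
    print(note,'row',np.round(best,3),np.round(d,4),'deg',round(np.linalg.norm(best)*180,1),'mm',round(np.linalg.norm(d)*200))
def st():
    o=r.get_obs();m=R.from_rotvec(o['orientation']).as_matrix()
    print('t',round(o['clock'],2),'tcp',np.round(o['tcp_pos'],4),'yaw',round(np.degrees(np.arctan2(m[1,0],m[0,0])),2),'tilt',round(np.degrees(np.arccos(-m[2,2])),2),'F',np.round(o['contact_force'],1),'w',round(o['grip_width'],4),'q',np.round(o['joints'],2))
E
python3 - <<'E'
from h import *
rng={'green':((60,100,30),(95,255,255)),'yellow':((15,170,90),(30,255,255)),'blue':((105,150,40),(125,255,255)),'red':((170,170,50),(190,255,255))}
B={'top':{'green':(335,178,405,232),'yellow':(242,212,312,266),'blue':(165,173,233,229),'red':(146,250,212,300)},
'side':{'green':(296,200,368,248),'yellow':(248,268,326,332),'blue':(138,304,222,366),'red':(180,370,272,446)}}
for n in B:
    t=cv2.imread(f"pics/{n}0.png");hsv=cv2.cvtColor(t,cv2.COLOR_BGR2HSV);hsv[...,0]=hsv[...,0]
    C=cam(n)
    for k,(x0,y0,x1,y1) in B[n].items():
        m=np.zeros(t.shape[:2],np.uint8);h=hsv.copy()
        if k=='red': h[...,0]=np.where(h[...,0]<20,h[...,0]+180,h[...,0])
        m[y0:y1,x0:x1]=cv2.inRange(h[y0:y1,x0:x1],*rng[k])
        m=cv2.morphologyEx(m,cv2.MORPH_OPEN,np.ones((2,2)))
        m=cv2.morphologyEx(m,cv2.MORPH_OPEN,np.ones((2,2)))
        ys,xs=np.nonzero(m)
        P=px2w(C,np.c_[xs,ys],0.008)[:,:2]
        (c,sz,a)=cv2.minAreaRect((P*1000).astype(np.float32))
        bp=cv2.boxPoints((c,sz,a)); e=max([bp[1]-bp[0],bp[2]-bp[1]],key=np.linalg.norm)
        print(n,k,len(xs),np.round(c,1),np.round(sz,1),'yaw long',np.degrees(np.arctan2(e[1],e[0]))%180)
C=cam('side')
t=cv2.imread('pics/side0.png')
# overlay expected top faces
for c,z,L,W,y in [((466.2,-236),118,95,44,3.96),((463.6,-238.4),92,120,44,96.3),((471,-237.2),66,145,44,12.28),((465.8,-235),40,170,44,103.35),((644.9,-219.1),8,120,84,81.15),((559,5.8),8,120,84,101),((651.1,200.3),8,120,84,76.26)]:
    a=np.radians(y);u=np.array([np.cos(a),np.sin(a)]);v=np.array([-u[1],u[0]])
    P=[np.r_[np.array(c)+sx*u*L/2+sy*v*W/2,z]/1000 for sx,sy in [(1,1),(1,-1),(-1,-1),(-1,1)]]
    big=np.round(w2px(C,P)*16).astype(np.int32)
    cv2.polylines(t,[big],True,(255,0,255),1,cv2.LINE_AA,4)
crop(t,230,190,450,340,3.6,'pics/ov.png')
st()
plan(.4662,-.236,.2,4,'red above')
E
```

```text
top green 1051 [ 642.4 -221.5] [116.7  80.6] yaw long 81.15117
top yellow 1090 [556.6   3.3] [ 81.5 117. ] yaw long 100.99943
top blue 1103 [648.7 197.7] [117.9  80.9] yaw long 76.2652
top red 1152 [466.8 240.9] [ 82.6 118. ] yaw long 93.149895
side green 478 [ 636.9 -211.4] [116.9  79.5] yaw long 80.60513
side yellow 1313 [550.9  12.6] [ 82.7 119.3] yaw long 100.824974
side blue 736 [639.6 185.9] [77.6 82.6] yaw long 166.612Traceback (most recent call last):
  File "<stdin>", line 15, in <module>
  File "h.py", line 12, in px2w
    p=cv2.undistortPoints(np.array(uv,float).reshape(-1,1,2),K,d).reshape(-1,2)
      ~~~~~~~~~~~~~~~~~~~^^^^^^^^^^^^^^^^^^^^^^^^^^^^^^^^^^^^^^^^
cv2.error: OpenCV(4.12.0) /io/opencv/modules/calib3d/src/undistort.dispatch.cpp:347: error: (-215:Assertion failed) CV_IS_MAT(_src) && CV_IS_MAT(_dst) && (_src->rows == 1 || _src->cols == 1) && (_dst->rows == 1 || _dst->cols == 1) && _src->cols + _src->rows - 1 == _dst->rows + _dst->cols - 1 && (CV_MAT_TYPE(_src->type) == CV_32FC2 || CV_MAT_TYPE(_src->type) == CV_64FC2) && (CV_MAT_TYPE(_dst->type) == CV_32FC2 || CV_MAT_TYPE(_dst->type) == CV_64FC2) in function 'cvUndistortPointsInternal'
```

```bash
python3 - <<'E'
from h import *
rng={'green':((60,100,30),(95,255,255)),'yellow':((15,170,90),(30,255,255)),'blue':((103,120,40),(125,255,255)),'red':((170,140,40),(190,255,255))}
B={'top':{'green':(335,178,405,232),'yellow':(242,212,312,266),'blue':(165,173,233,229),'red':(146,250,212,300)},
'side':{'green':(296,200,368,248),'yellow':(248,268,326,332),'blue':(138,304,222,366),'red':(180,370,272,446)}}
for n in B:
    t=cv2.imread(f"pics/{n}0.png");hsv=cv2.cvtColor(t,cv2.COLOR_BGR2HSV)
    C=cam(n)
    for k,(x0,y0,x1,y1) in B[n].items():
        m=np.zeros(t.shape[:2],np.uint8);h=hsv.copy()
        if k=='red': h[...,0]=np.where(h[...,0]<20,h[...,0]+180,h[...,0])
        m[y0:y1,x0:x1]=cv2.inRange(h[y0:y1,x0:x1],*rng[k])
        m=cv2.morphologyEx(m,cv2.MORPH_OPEN,np.ones((3,3)))
        ys,xs=np.nonzero(m)
        P=px2w(C,np.c_[xs,ys],0.008)[:,:2]
        (c,sz,a)=cv2.minAreaRect((P*1000).astype(np.float32))
        bp=cv2.boxPoints((c,sz,a)); e=max([bp[1]-bp[0],bp[2]-bp[1]],key=np.linalg.norm)
        print(n,k,len(xs),np.round(c,1),np.round(sz,1),'yaw long',np.degrees(np.arctan2(e[1],e[0]))%180)
        if n=='top': m0=m if k=='green' else m0|m
for n in ('side','top'):
  C=cam(n)
  t=cv2.imread(f'pics/{n}0.png')
  for c,z,L,W,y in [((466.2,-236),118,95,44,3.96),((463.6,-238.4),92,120,44,96.3),((471,-237.2),66,145,44,12.28),((465.8,-235),40,170,44,103.35),((647.4,-216.7),8,120,84,81.15),((561.4,8.3),8,120,84,101),((653.5,202.9),8,120,84,76.26),((471.7,245.8),8,120,84,93.15)]:
    a=np.radians(y);u=np.array([np.cos(a),np.sin(a)]);v=np.array([-u[1],u[0]])
    P=[np.r_[np.array(c)+sx*u*L/2+sy*v*W/2,z]/1000 for sx,sy in [(1,1),(1,-1),(-1,-1),(-1,1)]]
    big=np.round(w2px(C,P)*16).astype(np.int32)
    cv2.polylines(t,[big],True,(255,0,255),1,cv2.LINE_AA,4)
  if n=='side':crop(t,130,190,450,440,2.4,'pics/ov_side.png')
  else: crop(t,140,160,430,330,2.7,'pics/ov_top.png')
st()
plan(.4662,-.236,.2,4,'red above')
E
```

```text
top green 1023 [ 647.3 -216.6] [116.5  80.6] yaw long 81.15271
top yellow 1056 [561.4   8.3] [ 81.6 117. ] yaw long 101.000885
top blue 1149 [653.9 203.1] [119.   81.8] yaw long 76.5233
top red 1270 [471.8 245.5] [ 83.6 118.4] yaw long 92.2151
side green 296 [ 644.2 -213.7] [116.2  78.4] yaw long 79.18143
side yellow 1295 [557.2  11.5] [ 82.6 119.9] yaw long 100.74082
side blue 1252 [649.8 205.1] [117.8  85.2] yaw long 76.65259
side red 1460 [468.5 251. ] [ 84.1 111.8] yaw long 91.40555
t 0.1 tcp [ 0.1674 -0.6534  0.2304] yaw 14.37 tilt 0.09 F [ 0.8 -0.1 -0.9] w 0.0857 q [ 1.21  0.48  0.02  1.56 -0.01  1.11 -0.08]
red above row [-0.001  0.     0.058] [ 1.9653 -1.6505  0.1546] deg 10.4 mm 514
```

View pics/ov_side.png

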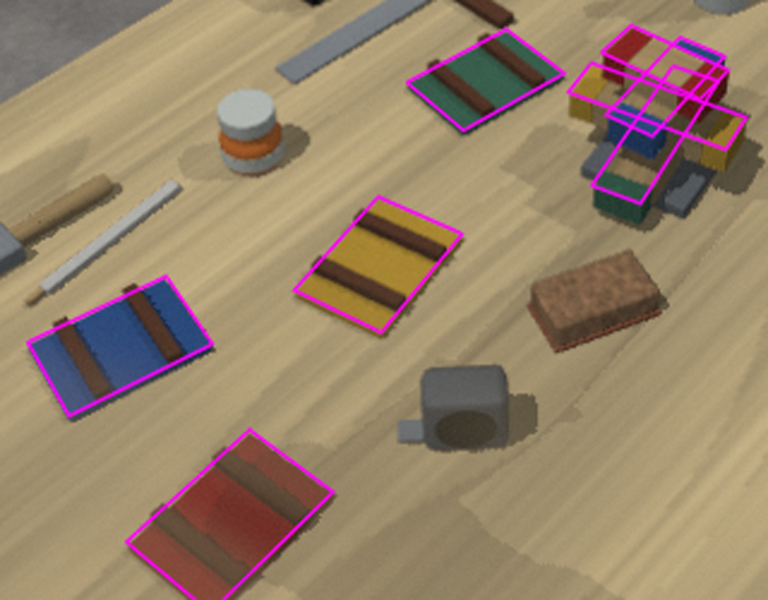

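View pics/ov_top.png

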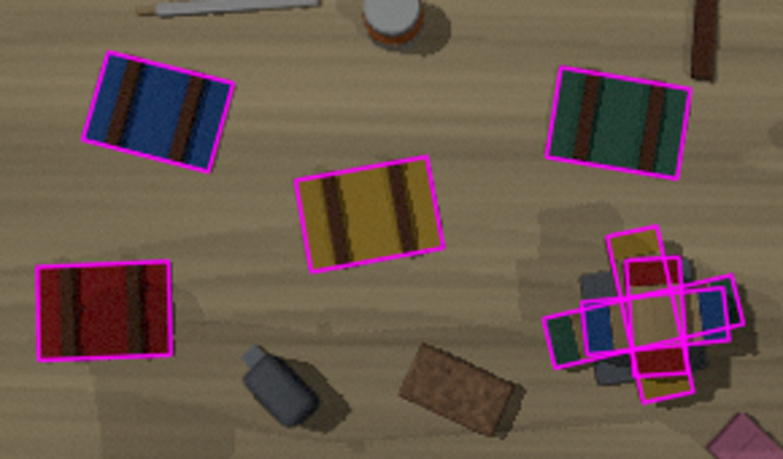

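```bash
python3 -m jog '[0,0,0.03,0.98,-0.83,0,1, 0,0,0.03,0.98,-0.83,0,1, 0,0,0.03,0.98,-0.83,0,1, 0,0,0.03,0.98,-0.83,0,1, 0,0,0.03,0.98,-0.83,0,1, 0,0,0.03,0.98,-0.83,0,1]'; python3 - <<'E'
from h import *
st()
plan(.4662,-.236,.22,4,'red above')
E
```

```text
clock: 0.7
tcp_pos: [0.3206, -0.4379, 0.2305]
orientation: [-3.126, -0.26, -0.002]
contact_force: [-0.3, -0.5, 0.1]
grip_width: 0.0857
t 0.7 tcp [ 0.3206 -0.4379  0.2305] yaw 9.51 tilt 0.26 F [-0.3 -0.5  0.1] w 0.0857 q [ 0.88  0.27 -0.06  1.87  0.01  1.01 -0.59]
red above row [-0.001 -0.     0.031] [ 0.8846 -0.8754  0.0575] deg 5.5 mm 249
```

```bash
python3 -m jog '[0,0,0.031,0.885,-0.875,0.05,1, 0,0,0.031,0.885,-0.875,0.05,1, 0,0,0.031,0.885,-0.875,0.05,1, 0,0,0.031,0.885,-0.875,0.05,1, 0,0,0.031,0.885,-0.875,0.05,1, 0,0,0.031,0.885,-0.875,0.05,1, 0,0,0.031,0.885,-0.875,0.05,1, 0,0,0.031,0.885,-0.875,0.05,1]'; python3 - <<'E'
from h import *
st()
plan(.4662,-.236,.22,4,'red above')
cv2.imwrite('pics/w1.png',cv2.cvtColor(r.grab_frame('wrist'),cv2.COLOR_RGB2BGR))
E
```

```text
clock: 1.5
tcp_pos: [0.4653, -0.2374, 0.2212]
orientation: [-3.136, -0.105, 0.0]
contact_force: [0.6, -0.7, -0.5]
grip_width: 0.0851
t 1.5 tcp [ 0.4653 -0.2374  0.2212] yaw 3.84 tilt 0.23 F [ 0.6 -0.7 -0.5] w 0.0851 q [ 0.51  0.25 -0.19  1.92  0.05  0.98 -1.2 ]
red above row [-0.001 -0.    -0.001] [ 0.0048 -0.0068  0.006 ] deg 0.3 mm 2
```

View pics/w1.png

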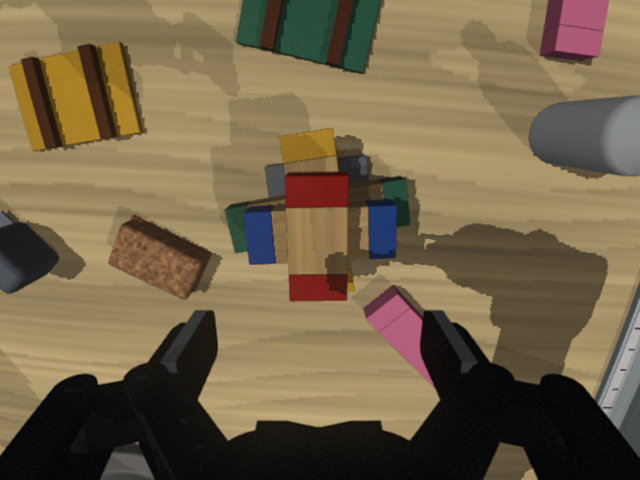

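```bash
python3 - <<'E'
from h import *
o=r.get_obs();C=cam('wrist',o)
def f(k,z,c):
    P=px2w(C,c,z)[:,:2]*1000;a=(P[0]+P[1])/2;b=(P[2]+P[3])/2;d=b-a
    print(k,np.round(P.mean(0),1),np.linalg.norm(d),np.linalg.norm(P[0]-P[1]),np.linalg.norm(P[2]-P[3]),np.degrees(np.arctan2(d[1],d[0]))%180)
f('red',.118,[(285.5,174),(348,172.5),(347,300),(290,300)])
f('blue',.092,[(245,208),(248,264),(396,258),(394,201)])
E
```

```text
red [ 467.3 -236.6] 95.43169286628388 42.57395747183259 43.451472611648526 4.548152988607427
blue [ 465.  -238.9] 117.99212999825059 46.522277925888375 46.97056764132433 96.48874033046314
```

```bash
python3 -m jog '[0,0,-0.002,0.006,-0.005,0.3,1, 0,0,-0.002,0.006,-0.005,0.5,1, 0,0,-0.002,0.006,-0.005,0.628,1, 0,0,-0.002,0.006,-0.005,0.628,1, 0,0,-0.002,0.006,-0.005,0.628,0, 0,0,-0.002,0.006,-0.005,0.628,0, 0,0,-0.002,0.006,-0.005,0.628,0, 0,0,-0.002,0.006,-0.005,0.628,0, 0,0,-0.002,0.006,-0.005,0.628,0, 0,0,-0.002,0.006,-0.005,0.628,0]' 50; python3 - <<'E'
from h import *
st()
cv2.imwrite('pics/s1.png',cv2.cvtColor(r.grab_frame('side'),cv2.COLOR_RGB2BGR)[150:350,300:560])
E
```

```text
clock: 2.55
tcp_pos: [0.4677, -0.2372, 0.0978]
orientation: [-3.138, -0.113, -0.006]
contact_force: [-1.3, -0.2, 6.8]
grip_width: 0.043
t 2.55 tcp [ 0.4677 -0.2372  0.0978] yaw 4.11 tilt 0.24 F [-1.3 -0.2  6.8] w 0.043 q [ 0.5   0.41 -0.18  2.02  0.1   0.71 -1.24]
```

View pics/s1.png

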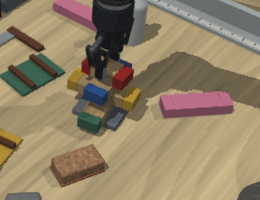

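```bash
python3 -m jog '[0,0,0,0,0,-0.05,0, 0,0,0,0,0,-0.15,0, 0,0,0,0,0,-0.4,0, 0,0,0,0,0,-0.7,0, 0,0,0,0,0,-0.7,0, 0,0,0,0,0,-0.7,0, 0,0,0,0,0,-0.7,0]'; python3 - <<'E'
from h import *
st()
C=cam('wrist',r.get_obs())
cv2.imwrite('pics/w2.png',cv2.cvtColor(r.grab_frame('wrist'),cv2.COLOR_RGB2BGR))
cv2.imwrite('pics/t2.png',cv2.cvtColor(r.grab_frame('top'),cv2.COLOR_RGB2BGR))
plan(.471,.2463,.22,92)
E
```

```text
clock: 3.3
tcp_pos: [0.4664, -0.2372, 0.2373]
orientation: [-3.137, -0.113, -0.004]
contact_force: [-0.1, -0.5, -0.9]
grip_width: 0.0427
t 3.3 tcp [ 0.4664 -0.2372  0.2373] yaw 4.11 tilt 0.2 F [-0.1 -0.5 -0.9] w 0.0427 q [ 0.52  0.23 -0.19  1.9   0.05  1.01 -1.19]
 row [-0.001 -0.001 -0.488] [ 0.1983 -2.4084  0.0887] deg 87.9 mm 484
```

View pics/w2.png

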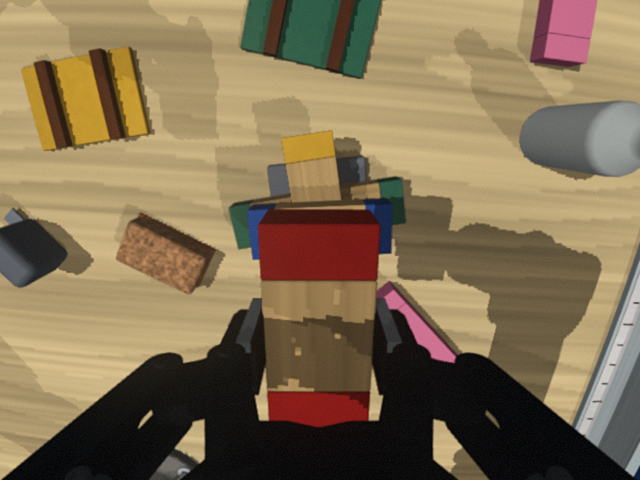

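```bash
cat >> h.py <<'E'
def held(uv,top):
    "tool-frame xy of px points at tool z=-top (m), needs no pose"
    c=r.calibration('wrist');T=c['T_tool_cam']
    C=(c['K'],c['dist_coeffs'],T[:3,3],T[:3,:3])
    return px2w(C,uv,-top)[:,:2]*1000
E
python3 - <<'E'
from h import *
for top in (.018,.020,.022):print(np.round(held([(260,224),(379,224),(377,281),(261,281),(268,393),(370,391)],top),1))
E
```

```text
[[ 45.8 -21.3]
 [ 45.9  21.5]
 [ 23.6  22. ]
 [ 23.5 -22. ]
 [-28.9 -21.8]
 [-27.8  21.9]]
[[ 46.4 -20.9]
 [ 46.4  21.2]
 [ 24.5  21.6]
 [ 24.4 -21.7]
 [-27.2 -21.5]
 [-26.1  21.5]]
[[ 46.9 -20.6]
 [ 46.9  20.8]
 [ 25.3  21.3]
 [ 25.3 -21.3]
 [-25.4 -21.1]
 [-24.4  21.2]]
```

```bash
python3 -m jog '[0,0,-0.2,0.08,-1,0,0, 0,0,-0.2,0.08,-1,0,0, 0,0,-0.2,0.08,-1,0,0, 0,0,-0.2,0.08,-1,0,0, 0,0,-0.2,0.08,-1,0,0]'; python3 - <<'E'
from h import *
st()
plan(.471,.2475,.15,92)
E
```

```text
clock: 3.9
tcp_pos: [0.4667, -0.0291, 0.2357]
orientation: [-2.937, -1.097, -0.001]
contact_force: [0.2, 0.1, -0.8]
grip_width: 0.0428
t 3.9 tcp [ 0.4667 -0.0291  0.2357] yaw 40.97 tilt 0.38 F [ 0.2  0.1 -0.8] w 0.0428 q [ 0.32  0.16 -0.42  2.    0.07  1.   -0.99]
 row [-0.001 -0.002 -0.283] [ 0.9217 -1.0274  0.4374] deg 51.0 mm 290
```

```bash
python3 -m jog '[0,0,-0.283,0.92,-1,0,0, 0,0,-0.283,0.92,-1,0,0, 0,0,-0.283,0.92,-1,0,0, 0,0,-0.283,0.92,-1,0,0, 0,0,-0.283,0.92,-1,0,0, 0,0,-0.283,0.92,-1,0.3,0, 0,0,-0.283,0.92,-1,0.3,0, 0,0,-0.283,0.92,-1,0.3,0]'; python3 - <<'E'
from h import *
st()
plan(.471,.2475,.060,92)
cv2.imwrite('pics/w3.png',cv2.cvtColor(r.grab_frame('wrist'),cv2.COLOR_RGB2BGR))
E
```

```text
clock: 4.7
tcp_pos: [0.4721, 0.2421, 0.1739]
orientation: [-2.179, -2.251, 0.005]
contact_force: [-0.1, 0.6, -1.6]
grip_width: 0.0429
t 4.7 tcp [0.4721 0.2421 0.1739] yaw 91.88 tilt 0.55 F [-0.1  0.6 -1.6] w 0.0429 q [-0.04  0.39 -0.67  1.92  0.28  0.94 -0.81]
 row [-0.003 -0.001 -0.001] [2.500e-02 3.000e-04 5.696e-01] deg 0.6 mm 114
```

View pics/w3.png

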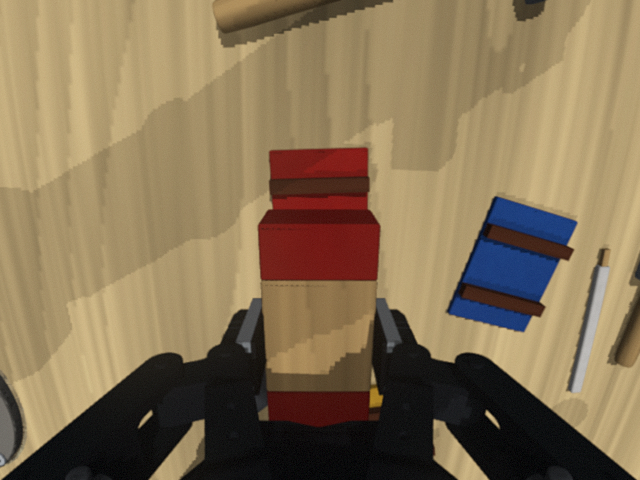

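```bash
python3 - <<'E'
from h import *
C=cam('wrist',r.get_obs())
def edge(p,yaw,z=.008,L=60):
    P=px2w(C,p,z)[:,:2]*1000;d=P[1]-P[0];n=np.array([np.cos(np.radians(yaw)),np.sin(np.radians(yaw))])
    print('edge',np.round(P,1),'w',np.linalg.norm(d),'normal yaw',(np.degrees(np.arctan2(d[1],d[0]))+90)%180,'rack centre',np.round(P.mean(0)-L*n,1))
edge([(269.5,150.5),(367.5,148.5)],92)
# front bearer top edges
edge([(270,180.5),(368.5,177.5)],92,.018,36)
E
```

```text
edge [[428.7 303.4]
 [511.5 307.7]] w 82.91102703159973 normal yaw 92.97978638289464 rack centre [472.2 245.6]
edge [[430.4 279.3]
 [512.7 284.5]] w 82.47640237845918 normal yaw 93.60327344045537 rack centre [472.8 246. ]
```

```bash
python3 -m jog '[-0.003,-0.001,-0.004,0.024,0.004,0.25,0, -0.003,-0.001,-0.004,0.024,0.004,0.45,0, -0.003,-0.001,-0.004,0.024,0.004,0.6,0, -0.003,-0.001,-0.004,0.024,0.004,0.7,0, -0.003,-0.001,-0.004,0.024,0.004,0.7,0, -0.003,-0.001,-0.004,0.024,0.004,0.7,0]'; python3 - <<'E'
from h import *
st()
plan(.472,.2472,.0245,92.5)
E
```

```text
clock: 5.35
tcp_pos: [0.4747, 0.2461, 0.0371]
orientation: [2.174, 2.264, 0.007]
contact_force: [-0.2, -0.3, -1.2]
grip_width: 0.0432
t 5.35 tcp [0.4747 0.2461 0.0371] yaw 92.32 tilt 0.31 F [-0.2 -0.3 -1.2] w 0.0432 q [-0.16  0.58 -0.55  2.01  0.48  0.68 -0.98]
 row [ 0.002 -0.    -0.001] [ 0.0061 -0.0137  0.0628] deg 0.4 mm 13
```

```bash
python3 -m jog '[0.002,0,-0.001,0.006,-0.014,0.03,0, 0.002,0,-0.001,0.006,-0.014,0.055,0, 0.002,0,-0.001,0.006,-0.014,0.063,0, 0.002,0,-0.001,0.006,-0.014,0.066,0, 0.002,0,-0.001,0.006,-0.014,0.066,0, 0.002,0,-0.001,0.006,-0.014,0.066,0]'; python3 - <<'E'
from h import *
st()
plan(.472,.2472,.0245,92.5)
E
```

```text
clock: 5.95
tcp_pos: [0.472, 0.2473, 0.024]
orientation: [-2.171, -2.268, -0.0]
contact_force: [0.8, 0.2, -0.6]
grip_width: 0.0429
t 5.95 tcp [0.472  0.2473 0.024 ] yaw 92.5 tilt 0.08 F [ 0.8  0.2 -0.6] w 0.0429 q [-0.17  0.6  -0.54  2.01  0.5   0.66 -0.99]
 row [-0. -0.  0.] [-0.0003  0.     -0.0027] deg 0.1 mm 1
```

```bash
python3 -m jog '[0,0,0,0,0,0.006,0, 0,0,0,0,0,0.01,0, 0,0,0,0,0,0.01,0]'; python3 - <<'E'
from h import *
st()
E
```

```text
clock: 6.25
tcp_pos: [0.4721, 0.2473, 0.0238]
orientation: [2.172, 2.269, -0.0]
contact_force: [-5.4, -4.1, 21.3]
grip_width: 0.0431
t 6.25 tcp [0.4721 0.2473 0.0238] yaw 92.5 tilt 0.01 F [-5.4 -4.1 21.3] w 0.0431 q [-0.17  0.6  -0.54  2.01  0.5   0.66 -1.  ]
```

```bash
python3 -m jog '[0,0,0,0,0,-0.002,0, 0,0,0,0,0,-0.002,0.7, 0,0,0,0,0,-0.002,0.7, 0,0,0,0,0,-0.002,0.7, 0,0,0,0,0,-0.002,0.7, 0,0,0,0,0,-0.2,1, 0,0,0,0,0,-0.5,1, 0,0,0,0,0,-0.9,1, 0,0,0,0,0,-0.9,1, 0,0,0,0,0,-0.9,1, 0,0,0,0,0,-0.9,1]'; python3 - <<'E'
from h import *
st()
cv2.imwrite('pics/w4.png',cv2.cvtColor(r.grab_frame('wrist'),cv2.COLOR_RGB2BGR))
E
```

```text
clock: 7.35
tcp_pos: [0.4725, 0.2473, 0.2044]
orientation: [2.172, 2.268, 0.002]
contact_force: [-0.8, -0.6, -0.3]
grip_width: 0.0856
t 7.35 tcp [0.4725 0.2473 0.2044] yaw 92.47 tilt 0.11 F [-0.8 -0.6 -0.3] w 0.0856 q [-0.03  0.35 -0.69  1.89  0.27  0.99 -0.8 ]
```

View pics/w4.png

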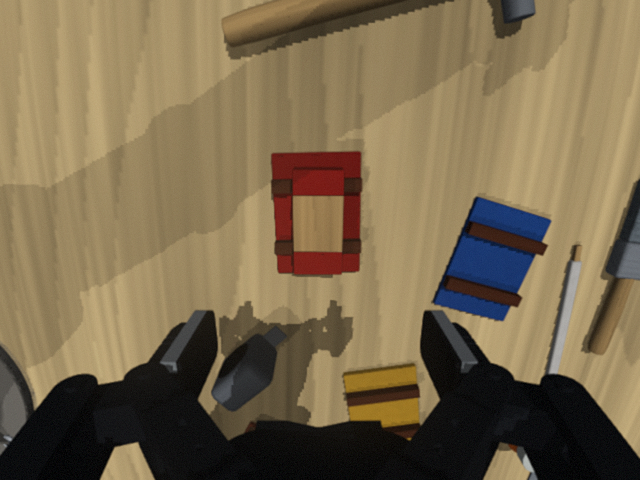

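```bash
python3 - <<'E'
from h import *
im=cv2.imread('pics/w4.png');crop(im,260,140,375,290,5,'pics/w4c.png')
E
```

```text
(no output)
```

View pics/w4c.png

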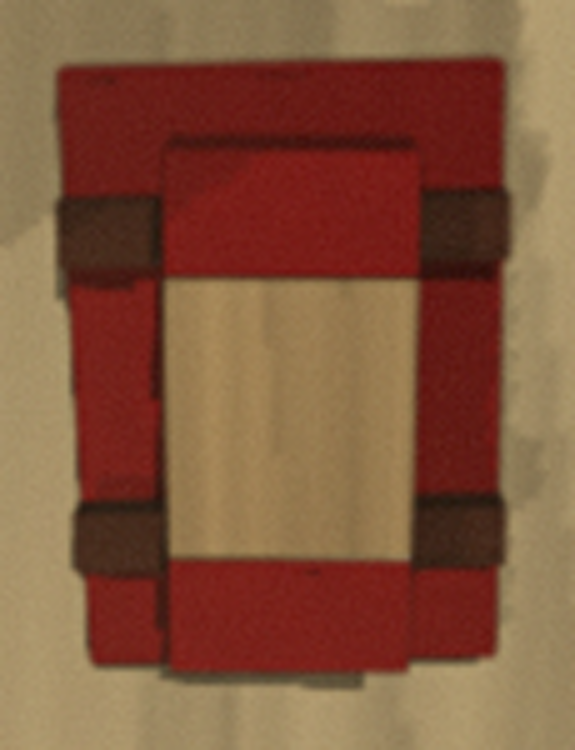

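```bash
cat >> h.py <<'E'
def rect(C,name,z,c,x0=0,y0=0,s=1):
    "c: 4 corners: end A (2), end B (2) in order around; crop coords"
    c=np.array(c,float);uv=np.c_[x0+(c[:,0]+.5)/s-.5,y0+(c[:,1]+.5)/s-.5]
    P=px2w(C,uv,z)[:,:2]*1000;a=(P[0]+P[1])/2;b=(P[2]+P[3])/2;d=a-b
    print(name,'c',np.round(P.mean(0),1),'L',round(np.linalg.norm(d),1),'w',round(np.linalg.norm(P[0]-P[1]),1),round(np.linalg.norm(P[2]-P[3]),1),'yaw',round(np.degrees(np.arctan2(d[1],d[0]))%180,2))
E
python3 - <<'E'
from h import *
C=cam('wrist',r.get_obs())
rect(C,'board',.008,[(57,67),(503,60),(495,657),(91,664)],260,140,5)
rect(C,'slat',.044,[(162,150),(419,150),(409,670),(171,670)],260,140,5)
# bearers outer/inner top edges: mid
rect(C,'bearers',.018,[(57,199),(509,191),(505,567),(76,575)],260,140,5)
E
```

```text
board c [469.8 246.7] L 118.4 w 82.2 82.4 yaw 93.68
slat c [470.5 247.2] L 93.5 w 42.8 43.4 yaw 92.45
bearers c [469.8 246.7] L 72.7 w 82.5 83.5 yaw 93.58
```

```bash
python3 - <<'E'
from h import *
im=cv2.imread('pics/w4.png');crop(im,425,185,560,330,4,'pics/w4b.png')
st();plan(.4645,-.2385,.2,96.4)
E
```

```text
t 7.4 tcp [0.4718 0.2468 0.2031] yaw 92.48 tilt 0.06 F [-0.3 -0.4  0.1] w 0.0854 q [-0.03  0.35 -0.69  1.89  0.27  0.99 -0.8 ]
 row [-0.     0.    -0.022] [-2.4226 -0.1414  0.018 ] deg 3.9 mm 485
```

View pics/w4b.png

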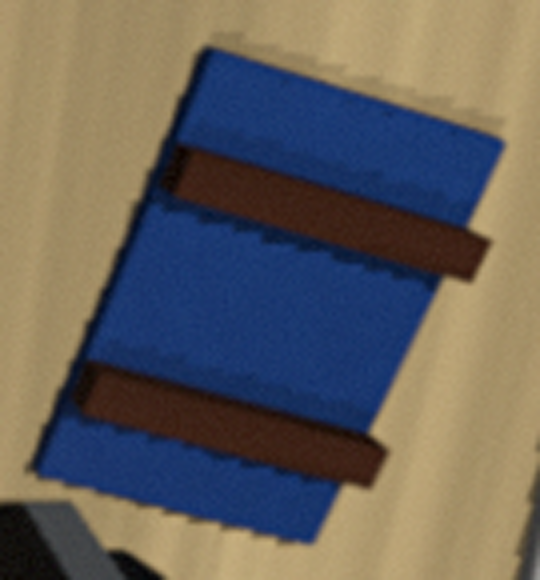

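```bash
python3 - <<'E'
from h import *
t=cv2.imread('pics/t2.png');crop(t,335,235,425,320,8,"pics/t2c.png")
E
```

```text
(no output)
```

View pics/t2.png

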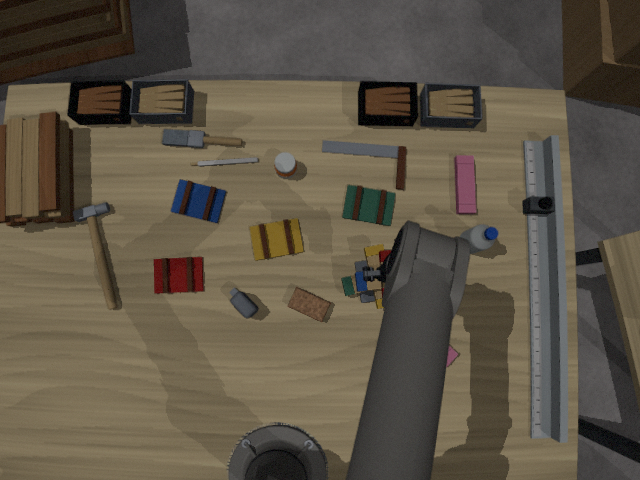

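```bash
python3 - <<'E'
from h import *
C=cam('wrist',r.get_obs())
rect(C,'blue rack',.008,[(206,46),(504,142),(312,543),(38,470)],425,185,4)
E
python3 -m jog '[0,0,-0.022,-1,-0.07,0,1, 0,0,-0.022,-1,-0.07,0,1, 0,0,-0.022,-1,-0.07,0,1, 0,0,-0.022,-1,-0.07,0,1]'
python3 -m jog '[0,0,0,-1,0,0,1, 0,0,0,-1,0,0,1, 0,0,0,-1,0,0,1, 0,0,0,-1,0,0,1]'; python3 - <<'E'
from h import *
st();plan(.4645,-.2385,.2,96.4)
E
```

```text
blue rack c [650.4 205.5] L 117.1 w 83.9 82.2 yaw 77.36
clock: 7.8
tcp_pos: [0.4649, 0.0453, 0.2015]
orientation: [-2.091, -2.342, 0.005]
contact_force: [1.2, -0.3, -0.1]
grip_width: 0.0852
clock: 8.2
tcp_pos: [0.4859, -0.1534, 0.1998]
orientation: [-2.089, -2.34, 0.008]
contact_force: [1.1, 0.6, -0.0]
grip_width: 0.0851
t 8.2 tcp [ 0.4859 -0.1534  0.1998] yaw 96.48 tilt 0.41 F [ 1.1  0.6 -0. ] w 0.0851 q [ 0.63  0.29 -0.53  1.95  0.18  0.96  0.13]
 row [-0.002 -0.     0.   ] [-4.106e-01 -1.542e-01 -3.000e-04] deg 0.4 mm 88
```

```bash
python3 -m jog '[-0.002,0,0,-0.41,-0.154,0,1, -0.002,0,0,-0.41,-0.154,0,1, -0.002,0,0,-0.41,-0.154,0,1, -0.002,0,0,-0.41,-0.154,0,1]'; python3 - <<'E'
from h import *
st();plan(.4645,-.2385,.069,96.4)
cv2.imwrite('pics/w5.png',cv2.cvtColor(r.grab_frame('wrist'),cv2.COLOR_RGB2BGR))
E
```

```text
clock: 8.6
tcp_pos: [0.4632, -0.2387, 0.198]
orientation: [-2.092, -2.338, 0.001]
contact_force: [0.2, 0.6, -0.7]
grip_width: 0.0854
t 8.6 tcp [ 0.4632 -0.2387  0.198 ] yaw 96.35 tilt 0.27 F [ 0.2  0.6 -0.7] w 0.0854 q [ 0.76  0.31 -0.49  1.93  0.17  0.96  0.31]
 row [-0.001 -0.001 -0.   ] [-0.0016  0.009   0.6451] deg 0.3 mm 129
```

View pics/w5.png

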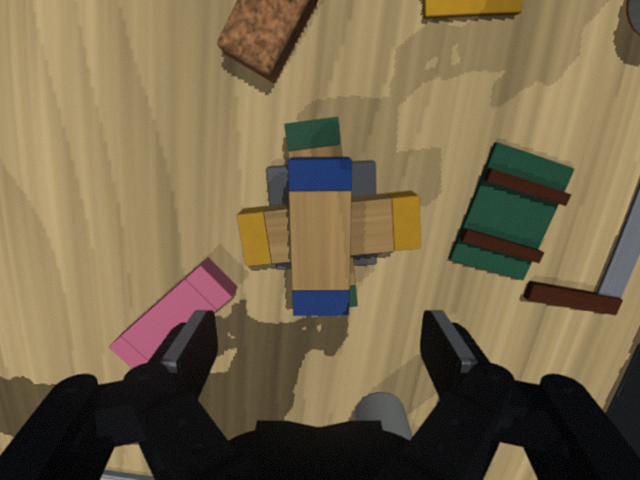

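```bash
python3 - <<'E'
from h import *
C=cam('wrist',r.get_obs())
rect(C,'blue',.092,[(288,158),(350,157),(349,315),(294,316)])
rect(C,'yellow',.066,[(237,212),(246,266),(421,249),(416,192)])
rect(C,'green rack',.008,[(497,143),(573,165),(524,278),(450,259)])
E
```

```text
blue c [ 464.5 -236.3] L 120.8 w 42.3 43.1 yaw 97.51
yellow c [ 471.6 -233.9] L 142.7 w 45.8 47.3 yaw 12.78
green rack c [ 648.8 -212.4] L 118.3 w 80.2 83.6 yaw 81.56
```

```bash
python3 -m jog '[-0.001,-0.001,-0.002,0,0.008,0.25,1, -0.001,-0.001,-0.002,0,0.008,0.45,1, -0.001,-0.001,-0.002,0,0.008,0.58,1, -0.001,-0.001,-0.002,0,0.008,0.632,1, -0.001,-0.001,-0.002,0,0.008,0.632,1, -0.001,-0.001,-0.002,0,0.008,0.632,0, -0.001,-0.001,-0.002,0,0.008,0.632,0, -0.001,-0.001,-0.002,0,0.008,0.632,0, -0.001,-0.001,-0.002,0,0.008,0.632,0, -0.001,-0.001,-0.002,0,0.008,0.632,0]' 50; python3 - <<'E'
from h import *
st()
E
python3 -m jog '[0,0,0,0,0,-0.05,0, 0,0,0,0,0,-0.15,0, 0,0,0,0,0,-0.4,0, 0,0,0,0,0,-0.7,0, 0,0,0,0,0,-0.8,0, 0,0,0,0,0,-0.8,0, 0,0,0,0,0,-0.8,0]';python3 - <<'E'
from h import *
st();plan(.6512,.2047,.22,76.7)
cv2.imwrite('pics/w6.png',cv2.cvtColor(r.grab_frame('wrist'),cv2.COLOR_RGB2BGR))
E
```

```text
clock: 9.65
tcp_pos: [0.4661, -0.2373, 0.0736]
orientation: [2.083, 2.348, 0.001]
contact_force: [-1.3, 0.4, 6.0]
grip_width: 0.0428
t 9.65 tcp [ 0.4661 -0.2373  0.0736] yaw 96.85 tilt 0.18 F [-1.3  0.4  6. ] w 0.0428 q [ 0.7   0.48 -0.43  2.02  0.3   0.7   0.19]
clock: 10.35
tcp_pos: [0.4657, -0.2372, 0.2348]
orientation: [2.082, 2.346, 0.001]
contact_force: [-0.4, -0.5, -1.3]
grip_width: 0.0429
t 10.35 tcp [ 0.4657 -0.2372  0.2348] yaw 96.83 tilt 0.3 F [-0.4 -0.5 -1.3] w 0.0429 q [ 0.78  0.26 -0.51  1.89  0.15  1.02  0.33]
 row [0.001 0.001 0.112] [2.0839 1.1836 0.0711] deg 20.1 mm 480
```

View pics/w6.png

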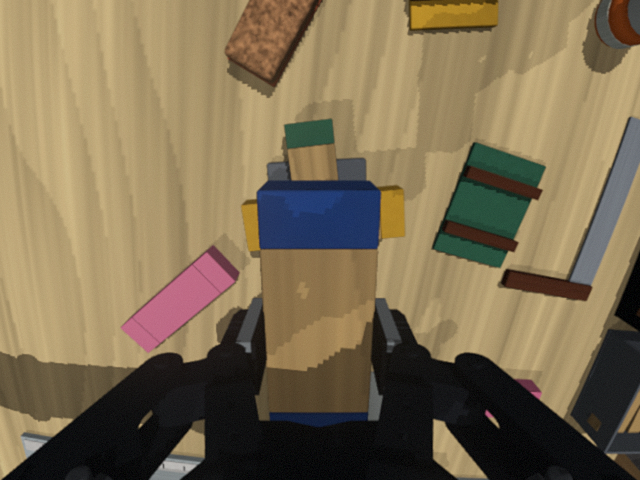

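```bash
python3 - <<'E'
from h import *
im=cv2.imread('pics/w6.png');crop(im,245,170,395,430,2.3,'pics/w6c.png')
print(held([(258,190),(379,190),(260,247.5),(377,247.5),(267,413),(369,413)],.0184))
E
python3 -m jog '[0,0,0.056,1,0.6,0,0, 0,0,0.056,1,0.6,0,0, 0,0,0.056,1,0.6,0,0, 0,0,0.056,1,0.6,0,0, 0,0,0.056,1,0.6,0,0]';python3 - <<'E'
from h import *
st();plan(.6512,.2047,.2,76.7)
E
```

```text
[[ 59.03335307 -21.58268937]
 [ 59.07201138  20.60253353]
 [ 37.91397422 -21.8932021 ]
 [ 37.95193033  20.95476357]
 [-38.68150228 -23.00899802]
 [-38.64121599  21.78216257]]
clock: 10.9
tcp_pos: [0.56, -0.0207, 0.2317]
orientation: [-2.281, -2.16, 0.001]
contact_force: [1.4, -0.3, -1.4]
grip_width: 0.0432
t 10.9 tcp [ 0.56   -0.0207  0.2317] yaw 86.9 tilt 0.05 F [ 1.4 -0.3 -1.4] w 0.0432 q [ 0.39  0.35 -0.57  1.8   0.21  1.06 -0.32]
 row [-0.     0.     0.057] [1.1501 0.3947 0.1576] deg 10.2 mm 245
```

View pics/w6c.png

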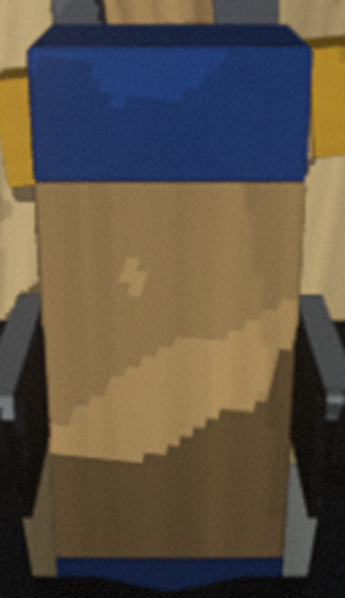

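```bash
python3 -m jog '[0,0,0.057,1,0.39,0,0, 0,0,0.057,1,0.39,0,0, 0,0,0.057,1,0.39,0,0, 0,0,0.057,1,0.39,0,0, 0,0,0.057,1,0.39,0.2,0, 0,0,0.057,1,0.39,0.2,0]';python3 - <<'E'
from h import *
st();plan(.6513,.2052,.1,76.7)
cv2.imwrite('pics/w7.png',cv2.cvtColor(r.grab_frame('wrist'),cv2.COLOR_RGB2BGR))
E
```

```text
clock: 11.5
tcp_pos: [0.6446, 0.1784, 0.1841]
orientation: [-2.453, -1.952, 0.016]
contact_force: [-1.3, -0.9, -1.3]
grip_width: 0.0429
t 11.5 tcp [0.6446 0.1784 0.1841] yaw 77.01 tilt 0.68 F [-1.3 -0.9 -1.3] w 0.0429 q [ 0.01  0.57 -0.54  1.58  0.32  1.09 -0.84]
 row [-0.004  0.001  0.002] [0.1395 0.0072 0.4199] deg 0.8 mm 89
```

View pics/w7.png

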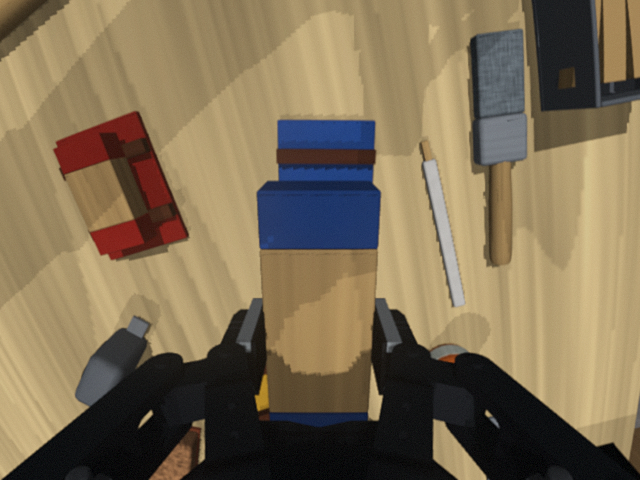

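```bash
python3 -m jog '[-0.004,0.001,0.002,0.14,0.007,0.1,0, -0.004,0.001,0.002,0.14,0.007,0.3,0, -0.004,0.001,0.002,0.14,0.007,0.5,0, -0.004,0.001,0.002,0.14,0.007,0.5,0, -0.004,0.001,0.002,0.14,0.007,0.5,0]';python3 - <<'E'
from h import *
o=r.get_obs();C=cam('wrist',o);st();plan(.6513,.2052,.0275,76.7)
cv2.imwrite('pics/w8.png',cv2.cvtColor(r.grab_frame('wrist'),cv2.COLOR_RGB2BGR))
E
```

```text
clock: 12.05
tcp_pos: [0.6525, 0.2012, 0.0867]
orientation: [2.466, 1.941, -0.0]
contact_force: [0.2, 0.2, -0.1]
grip_width: 0.0427
t 12.05 tcp [0.6525 0.2012 0.0867] yaw 76.4 tilt 0.21 F [ 0.2  0.2 -0.1] w 0.0427 q [-0.05  0.69 -0.5   1.62  0.39  0.93 -0.93]
 row [ 0.001  0.001 -0.002] [ 0.0188 -0.0115  0.2957] deg 0.4 mm 59
```

View pics/w8.png

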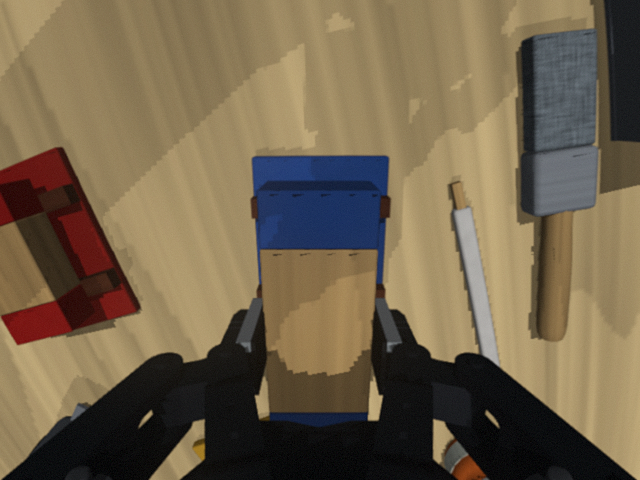

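```bash
cat >> h.py <<'E'
def edge(C,p,yaw,z=.008,L=60):
    P=px2w(C,p,z)[:,:2]*1000;d=P[1]-P[0];n=np.array([np.cos(np.radians(yaw)),np.sin(np.radians(yaw))])
    print('edge w',np.linalg.norm(d),'normal yaw',(np.degrees(np.arctan2(d[1],d[0]))+90)%180,'rack centre',np.round(P.mean(0)-L*n,1))
E
python3 - <<'E'
from h import *
C=cam('wrist',r.get_obs())
edge(C,[(252.5,156),(389,156)],76.7)
E
```

```text
edge w 83.30787358521238 normal yaw 76.45598054207562 rack centre [656.1 205.4]
```

```bash
python3 - <<'E'
from h import *
plan(.6550,.2056,.0275,76.6)
E
```

```text
row [ 0.002  0.    -0.001] [0.0188 0.0007 0.3039] deg 0.4 mm 61
```

```bash
python3 -m jog '[0.002,0,-0.001,0.016,0.0015,0.1,0, 0.002,0,-0.001,0.016,0.0015,0.2,0, 0.002,0,-0.001,0.016,0.0015,0.27,0, 0.002,0,-0.001,0.016,0.0015,0.3,0, 0.002,0,-0.001,0.016,0.0015,0.3,0, 0.002,0,-0.001,0.016,0.0015,0.3,0]';python3 - <<'E'
from h import *
st();plan(.6545,.205,.026,76.6)
E
```

```text
clock: 12.7
tcp_pos: [0.6555, 0.2053, 0.029]
orientation: [-2.465, -1.947, -0.001]
contact_force: [1.0, -0.2, -2.0]
grip_width: 0.0429
t 12.7 tcp [0.6555 0.2053 0.029 ] yaw 76.59 tilt 0.02 F [ 1.  -0.2 -2. ] w 0.0429 q [-0.08  0.77 -0.47  1.63  0.43  0.85 -0.96]
 row [ 0. -0. -0.] [-0.0028 -0.0045  0.0148] deg 0.0 mm 3
```

```bash
python3 -m jog '[0,0,0,-0.0015,-0.0045,0.01,0, 0,0,0,-0.0015,-0.0045,0.018,0, 0,0,0,-0.0015,-0.0045,0.022,0, 0,0,0,-0.0015,-0.0045,0.022,0]';python3 - <<'E'
from h import *
st()
E
```

```text
clock: 13.1
tcp_pos: [0.655, 0.2055, 0.0258]
orientation: [2.465, 1.947, 0.002]
contact_force: [-1.7, -0.6, 6.0]
grip_width: 0.0429
t 13.1 tcp [0.655  0.2055 0.0258] yaw 76.6 tilt 0.08 F [-1.7 -0.6  6. ] w 0.0429 q [-0.08  0.77 -0.47  1.63  0.43  0.84 -0.96]
```

Contact at the expected height. Release and check.

```bash
python3 -m jog '[0,0,0,0,0,0,0.7, 0,0,0,0,0,0,0.7, 0,0,0,0,0,0,0.7, 0,0,0,0,0,0,0.7, 0,0,0,0,0,-0.2,1, 0,0,0,0,0,-0.5,1, 0,0,0,0,0,-0.95,1, 0,0,0,0,0,-0.95,1, 0,0,0,0,0,-0.95,1, 0,0,0,0,0,-0.95,1]'; python3 - <<'E'
from h import *
st()
o=r.get_obs()
im=cv2.cvtColor(r.grab_frame('wrist'),cv2.COLOR_RGB2BGR)
cv2.imwrite('pics/w9.png',im);np.save('o9.npy',np.r_[o['tcp_pos'],o['orientation']])
crop(im,250,130,390,320,4,'pics/w9c.png')
plan(.4715,-.236,.18,12.4)
E
```

```text
clock: 14.1
tcp_pos: [0.6554, 0.2058, 0.2175]
orientation: [2.464, 1.946, 0.007]
contact_force: [-0.1, -0.6, -1.4]
grip_width: 0.0856
t 14.1 tcp [0.6554 0.2058 0.2175] yaw 76.59 tilt 0.26 F [-0.1 -0.6 -1.4] w 0.0856 q [-0.03  0.56 -0.55  1.51  0.31  1.15 -0.87]
 row [ 0.    -0.     0.357] [-2.3577 -0.3787  0.1761] deg 64.2 mm 479
```

View pics/w9c.png

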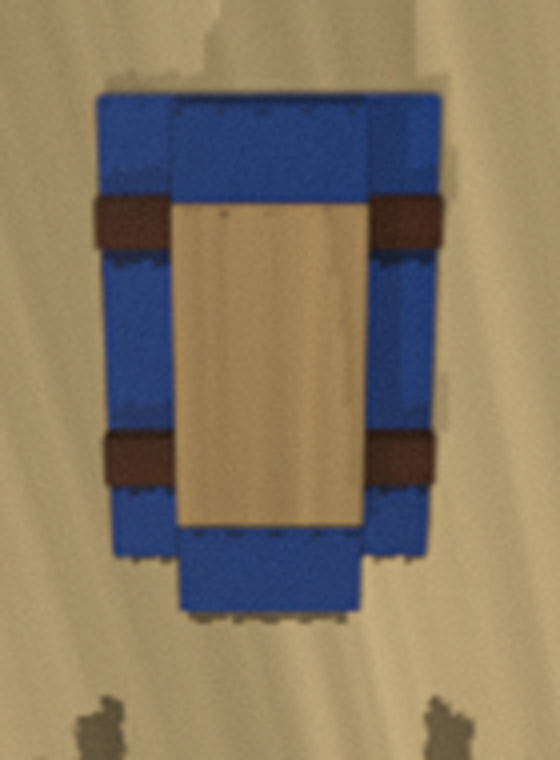

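```bash
python3 - <<'E'
from h import *
a=np.load('o9.npy');C=cam('wrist',{'tcp_pos':a[:3],'orientation':a[3:]})
rect(C,'board',.008,[(97,95),(441,95),(427,557),(113,555)],250,130,4)
rect(C,'slat',.044,[(172,100),(368,100),(359,612),(180,612)],250,130,4)
rect(C,'bear',.018,[(95,197),(442,195),(434,485),(105,486)],250,130,4)
E
python3 -m jog '[0,0,0.14,-1,-0.25,0,1, 0,0,0.14,-1,-0.25,0,1, 0,0,0.14,-1,-0.25,0,1, 0,0,0.14,-1,-0.25,0,1, 0,0,0.14,-1,-0.25,0,1]'; python3 - <<'E'
from h import *
st();plan(.4715,-.236,.18,12.4)
E
```

```text
board c [654.  204.5] L 118.8 w 82.7 83.1 yaw 76.7
slat c [654.1 204.9] L 120.0 w 42.3 43.1 yaw 76.52
bear c [653.9 204.7] L 72.8 w 82.6 83.2 yaw 76.77
clock: 14.65
tcp_pos: [0.5557, 0.0145, 0.2129]
orientation: [2.835, 1.349, -0.01]
contact_force: [0.1, 0.1, 0.0]
grip_width: 0.0856
t 14.65 tcp [0.5557 0.0145 0.2129] yaw 50.91 tilt 0.39 F [0.1 0.1 0. ] w 0.0856 q [ 0.23  0.34 -0.46  1.83  0.18  1.01 -0.98]
 row [0.    0.002 0.214] [-1.2365  0.4631  0.1721] deg 38.5 mm 266
```

```bash
python3 -m jog '[0,0,0.17,-1,0.38,0,1, 0,0,0.17,-1,0.38,0,1, 0,0,0.17,-1,0.38,0,1, 0,0,0.17,-1,0.38,0,1, 0,0,0.17,-1,0.38,0,1]'; python3 - <<'E'
from h import *
st();plan(.4715,-.236,.18,12.4)
E
```

```text
clock: 15.15
tcp_pos: [0.4854, -0.1934, 0.2123]
orientation: [3.091, 0.54, -0.016]
contact_force: [-0.5, 0.1, -0.4]
grip_width: 0.0854
t 15.15 tcp [ 0.4854 -0.1934  0.2123] yaw 19.83 tilt 0.62 F [-0.5  0.1 -0.4] w 0.0854 q [ 0.48  0.27 -0.27  1.92  0.09  0.98 -1.06]
 row [0.001 0.003 0.041] [-0.1362  0.1766  0.1632] deg 7.5 mm 55
```

```bash
python3 -m jog '[0,0.003,0.041,-0.136,0.177,0.1,1, 0,0.003,0.041,-0.136,0.177,0.16,1, 0,0.003,0.041,-0.136,0.177,0.16,1, 0,0.003,0.041,-0.136,0.177,0.16,1]'; python3 - <<'E'
from h import *
st();plan(.4715,-.236,.047,12.4)
o=r.get_obs();C=cam('wrist',o)
cv2.imwrite('pics/w10.png',cv2.cvtColor(r.grab_frame('wrist'),cv2.COLOR_RGB2BGR));np.save('o9.npy',np.r_[o['tcp_pos'],o['orientation']])
E
```

```text
clock: 15.55
tcp_pos: [0.4716, -0.2347, 0.1797]
orientation: [3.122, 0.344, -0.004]
contact_force: [0.1, -0.7, 0.3]
grip_width: 0.0855
t 15.55 tcp [ 0.4716 -0.2347  0.1797] yaw 12.57 tilt 0.14 F [ 0.1 -0.7  0.3] w 0.0855 q [ 0.53  0.31 -0.23  1.95  0.09  0.9  -1.09]
 row [0.    0.001 0.001] [-1.000e-04  5.900e-03  6.637e-01] deg 0.2 mm 133
```

View pics/w10.png

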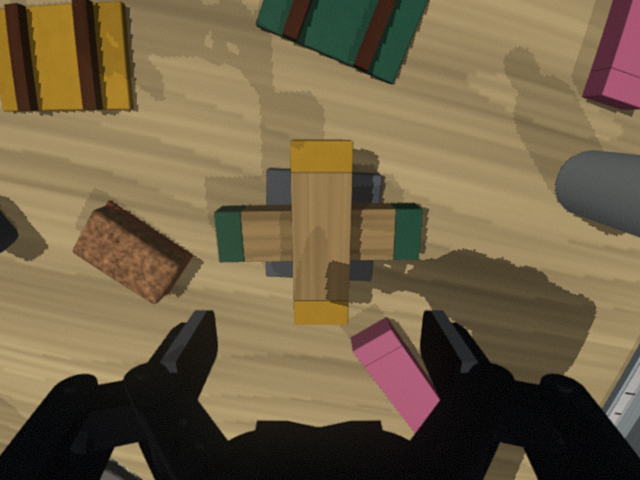

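```bash
python3 - <<'E'
from h import *
a=np.load('o9.npy');C=cam('wrist',{'tcp_pos':a[:3],'orientation':a[3:]})
rect(C,'yellow',.066,[(291,141),(352.5,140.5),(349,324),(294.5,324)])
rect(C,'green',.040,[(421,203),(420,260),(218,262),(215.5,207)])
plan(.4722,-.2355,.047,12.6)
E
```

```text
yellow c [ 471.1 -237.1] L 143.7 w 42.6 44.4 yaw 12.79
green c [ 467.9 -235.4] L 168.5 w 49.1 47.5 yaw 103.48
 row [0.001 0.    0.   ] [-6.000e-04  4.100e-03  6.671e-01] deg 0.1 mm 133
```

```bash
python3 -m jog '[0,0,0.001,-0.008,0.0086,0.25,1, 0,0,0.001,-0.008,0.0086,0.45,1, 0,0,0.001,-0.008,0.0086,0.6,1, 0,0,0.001,-0.008,0.0086,0.672,1, 0,0,0.001,-0.008,0.0086,0.672,1, 0,0,0.001,-0.008,0.0086,0.672,0, 0,0,0.001,-0.008,0.0086,0.672,0, 0,0,0.001,-0.008,0.0086,0.672,0, 0,0,0.001,-0.008,0.0086,0.672,0, 0,0,0.001,-0.008,0.0086,0.672,0]' 50; python3 - <<'E'
from h import *
st()
E
python3 -m jog '[0,0,0,0,0,-0.05,0, 0,0,0,0,0,-0.15,0, 0,0,0,0,0,-0.4,0, 0,0,0,0,0,-0.7,0, 0,0,0,0,0,-0.8,0, 0,0,0,0,0,-0.8,0, 0,0,0,0,0,-0.8,0]';python3 - <<'E'
from h import *
st();plan(.56,.009,.2,100.9)
cv2.imwrite('pics/w11.png',cv2.cvtColor(r.grab_frame('wrist'),cv2.COLOR_RGB2BGR))
E
```

```text
clock: 16.6
tcp_pos: [0.4723, -0.2372, 0.0478]
orientation: [3.12, 0.34, 0.003]
contact_force: [-0.3, -0.3, 6.9]
grip_width: 0.0425
t 16.6 tcp [ 0.4723 -0.2372  0.0478] yaw 12.43 tilt 0.22 F [-0.3 -0.3  6.9] w 0.0425 q [ 0.5   0.5  -0.19  2.04  0.16  0.62 -1.16]
clock: 17.3
tcp_pos: [0.472, -0.2369, 0.209]
orientation: [3.119, 0.339, 0.006]
contact_force: [-1.1, 0.1, -1.9]
grip_width: 0.043
t 17.3 tcp [ 0.472  -0.2369  0.209 ] yaw 12.42 tilt 0.34 F [-1.1  0.1 -1.9] w 0.043 q [ 0.54  0.27 -0.23  1.92  0.08  0.95 -1.08]
 row [ 0.002  0.    -0.492] [ 0.6941 -1.1063  0.0419] deg 88.5 mm 261
```

View pics/w11.png

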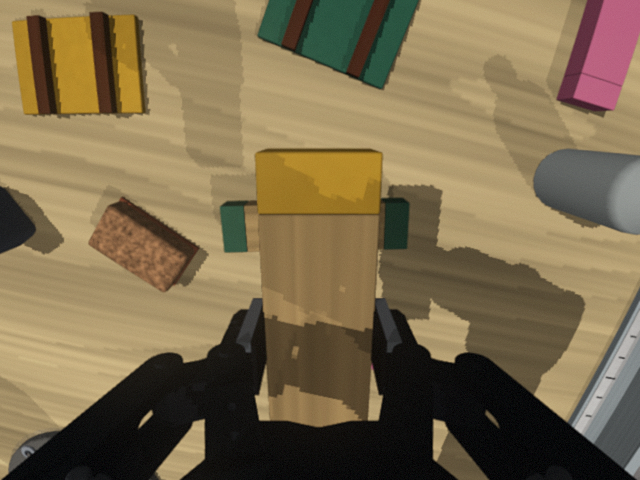

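```bash
python3 - <<'E'
from h import *
im=cv2.imread('pics/w11.png');crop(im,245,140,395,230,5,'pics/w11c.png')
print(held([(256,153.5),(382,153),(257.5,213.5),(380,213)],.0182))
E
python3 -m jog '[0,0,-0.23,0.4,-0.7,0,0, 0,0,-0.23,0.4,-0.7,0,0, 0,0,-0.23,0.4,-0.7,0,0, 0,0,-0.23,0.4,-0.7,0,0, 0,0,-0.23,0.4,-0.7,0,0]';python3 - <<'E'
from h import *
st();plan(.56,.009,.2,100.9)
E
```

```text
[[ 70.65368827 -21.55721127]
 [ 70.86239863  21.21224644]
 [ 49.79010037 -22.03766936]
 [ 50.01348319  21.57035155]]
clock: 17.85
tcp_pos: [0.5188, -0.0788, 0.2057]
orientation: [2.793, 1.438, -0.002]
contact_force: [-0.1, -1.8, -2.2]
grip_width: 0.0431
t 17.85 tcp [ 0.5188 -0.0788  0.2057] yaw 54.5 tilt 0.09 F [-0.1 -1.8 -2.2] w 0.0431 q [ 0.4   0.29 -0.44  1.92  0.15  0.97 -0.73]
 row [-0.     0.    -0.258] [ 0.4772 -0.0872  0.028 ] deg 46.4 mm 97
```

View pics/w11c.png

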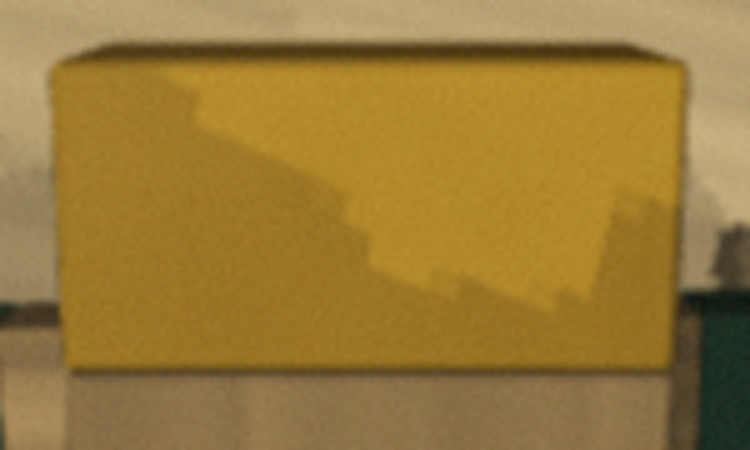

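```bash
python3 -m jog '[0,0,-0.258,0.48,-0.087,0,0, 0,0,-0.258,0.48,-0.087,0,0, 0,0,-0.258,0.48,-0.087,0,0, 0,0,-0.258,0.48,-0.087,0.1,0, 0,0,-0.258,0.48,-0.087,0.3,0, 0,0,-0.258,0.48,-0.087,0.45,0, 0,0,-0.258,0.48,-0.087,0.5,0, 0,0,-0.258,0.48,-0.087,0.5,0, 0,0,-0.258,0.48,-0.087,0.5,0]';python3 - <<'E'
from h import *
st();plan(.5616,.0101,.03,100.9)
o=r.get_obs();np.save('o9.npy',np.r_[o['tcp_pos'],o['orientation']])
cv2.imwrite('pics/w12.png',cv2.cvtColor(r.grab_frame('wrist'),cv2.COLOR_RGB2BGR))
E
```

```text
clock: 18.75
tcp_pos: [0.5607, 0.0096, 0.1062]
orientation: [2.001, 2.422, -0.001]
contact_force: [-0.4, 0.5, -0.9]
grip_width: 0.0432
t 18.75 tcp [0.5607 0.0096 0.1062] yaw 100.86 tilt 0.06 F [-0.4  0.5 -0.9] w 0.0432 q [ 0.32  0.51 -0.57  1.91  0.37  0.83 -0.26]
 row [-0.  0. -0.] [0.002  0.005  0.3812] deg 0.1 mm 76
```

View pics/w12.png

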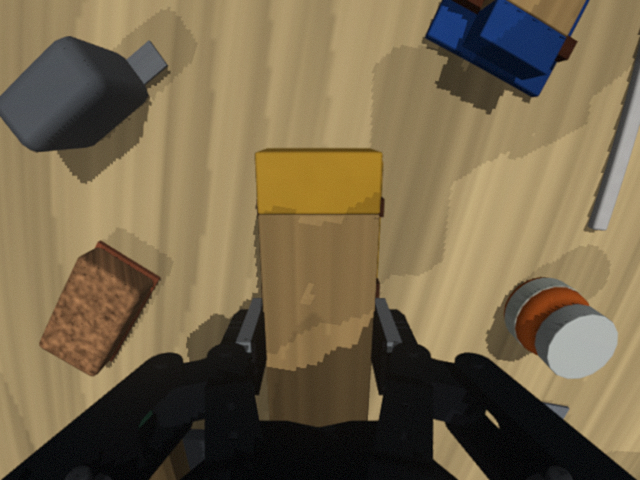

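```bash
python3 - <<'E'
from h import *
im=cv2.imread('pics/w12.png');crop(im,235,180,405,310,4.5,'pics/w12c.png')
a=np.load('o9.npy');C=cam('wrist',{'tcp_pos':a[:3],'orientation':a[3:]})
y=np.radians(100.9);u=np.array([np.cos(y),np.sin(y)]);v=np.array([-u[1],u[0]])
for l in (36,24,-24,-36):
    P=[np.r_[np.array([561.7,9.5])+u*l+v*s*42,18]/1000 for s in(1,-1)];print(l,np.round(w2px(C,P),1))
E
```

```text
36 [[256.4 199.2]
 [384.8 199.3]]
24 [[257.3 217.1]
 [383.9 217.2]]
-24 [[260.9 283.5]
 [380.  283.5]]
-36 [[261.7 298.9]
 [379.  298.9]]
```

View pics/w12c.png

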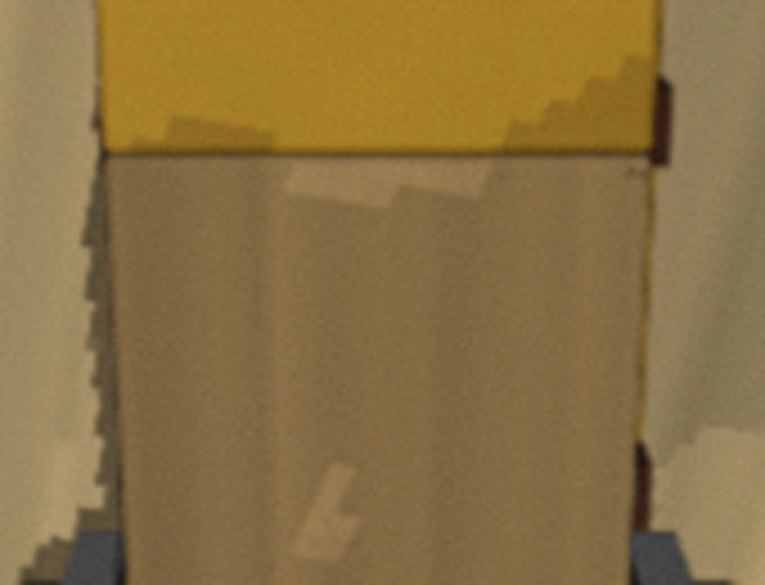

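```bash
python3 -m jog '[0,0,0,0.004,0.003,0.15,0, 0,0,0,0.004,0.003,0.28,0, 0,0,0,0.004,0.003,0.35,0, 0,0,0,0.004,0.003,0.38,0, 0,0,0,0.004,0.003,0.38,0, 0,0,0,0.004,0.003,0.38,0]';python3 - <<'E'
from h import *
st();plan(.5613,.0107,.0258,100.9)
E
```

```text
clock: 19.4
tcp_pos: [0.5627, 0.0107, 0.032]
orientation: [1.999, 2.42, 0.002]
contact_force: [-0.8, 1.3, -0.7]
grip_width: 0.0425
t 19.4 tcp [0.5627 0.0107 0.032 ] yaw 100.87 tilt 0.16 F [-0.8  1.3 -0.7] w 0.0425 q [ 0.26  0.61 -0.51  1.94  0.46  0.7  -0.34]
 row [ 0.001  0.    -0.   ] [ 0.0015 -0.0067  0.0311] deg 0.2 mm 6
```

```bash
python3 -m jog '[0,0,0,0.0015,-0.0065,0.02,0, 0,0,0,0.0015,-0.0065,0.028,0, 0,0,0,0.0015,-0.0065,0.033,0, 0,0,0,0.0015,-0.0065,0.035,0, 0,0,0,0.0015,-0.0065,0.035,0]';python3 - <<'E'
from h import *
st()
E
```

```text
clock: 19.9
tcp_pos: [0.5615, 0.0106, 0.0258]
orientation: [1.999, 2.419, 0.001]
contact_force: [-2.9, -1.4, 6.5]
grip_width: 0.0427
t 19.9 tcp [0.5615 0.0106 0.0258] yaw 100.86 tilt 0.2 F [-2.9 -1.4  6.5] w 0.0427 q [ 0.26  0.62 -0.5   1.95  0.47  0.68 -0.34]
```

```bash
python3 -m jog '[0,0,0,0,0,0,0.7, 0,0,0,0,0,0,0.7, 0,0,0,0,0,0,0.7, 0,0,0,0,0,0,0.7, 0,0,0,0,0,-0.2,1, 0,0,0,0,0,-0.5,1, 0,0,0,0,0,-0.95,1, 0,0,0,0,0,-0.95,1, 0,0,0,0,0,-0.95,1, 0,0,0,0,0,-0.95,1]'; python3 - <<'E'
from h import *
st()
o=r.get_obs()
im=cv2.cvtColor(r.grab_frame('wrist'),cv2.COLOR_RGB2BGR)
cv2.imwrite('pics/w13.png',im);np.save('o9.npy',np.r_[o['tcp_pos'],o['orientation']])
crop(im,250,120,390,330,3.6,'pics/w13c.png')
plan(.4665,-.2353,.14,103.4)
E
```

```text
clock: 20.9
tcp_pos: [0.5616, 0.0108, 0.217]
orientation: [1.998, 2.417, 0.004]
contact_force: [-0.1, 0.2, -0.6]
grip_width: 0.0855
t 20.9 tcp [0.5616 0.0108 0.217 ] yaw 100.84 tilt 0.35 F [-0.1  0.2 -0.6] w 0.0855 q [ 0.38  0.37 -0.64  1.82  0.26  1.03 -0.17]
 row [ 0.001  0.001 -0.014] [-1.118  -0.6939  0.378 ] deg 2.6 mm 274
```

View pics/w13c.png

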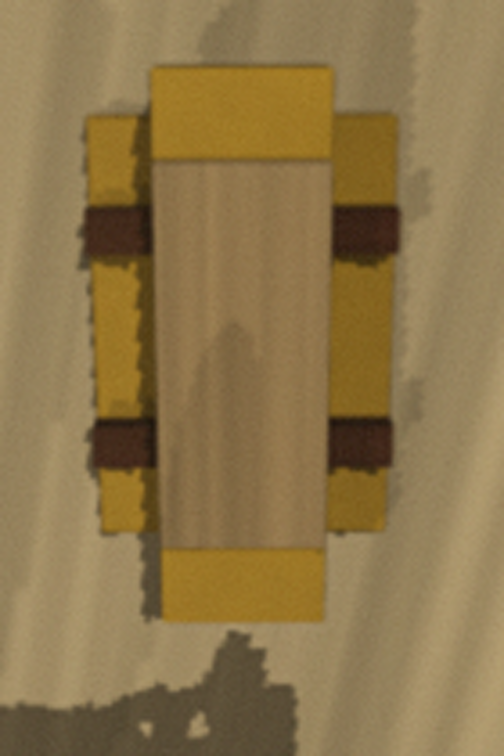

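Yellow is nicely placed; quantify and go back for green.

```bash
python3 - <<'E'
from h import *
a=np.load('o9.npy');C=cam('wrist',{'tcp_pos':a[:3],'orientation':a[3:]})
rect(C,'board',.008,[(86,114),(399,114),(386,530),(102,531)],250,120,3.6)
rect(C,'slat',.044,[(151,67),(332,66),(324,621),(162,621)],250,120,3.6)
E
python3 -m jog '[0,0,-0.014,-1,-0.62,0,1, 0,0,-0.014,-1,-0.62,0,1, 0,0,-0.014,-1,-0.62,0,1, 0,0,-0.014,-1,-0.62,0,1, 0,0,-0.014,-1,-0.62,0,1, 0,0,-0.014,-1,-0.62,0.1,1]'; python3 - <<'E'
from h import *
st();plan(.4665,-.2353,.14,103.4)
E
```

```text
board c [561.2  10.3] L 118.9 w 83.3 83.4 yaw 101.04
slat c [560.7  10.7] L 143.9 w 42.8 43.7 yaw 100.98
clock: 21.55
tcp_pos: [0.4741, -0.2158, 0.1949]
orientation: [1.957, 2.452, -0.004]
contact_force: [-0.1, -0.0, -0.2]
grip_width: 0.0858
t 21.55 tcp [ 0.4741 -0.2158  0.1949] yaw 102.82 tilt 0.28 F [-0.1 -0.  -0.2] w 0.0858 q [ 0.78  0.32 -0.56  1.93  0.21  0.95  0.33]
 row [ 0.     0.002 -0.003] [-0.0853 -0.0586  0.275 ] deg 0.6 mm 59
```

```bash
python3 -m jog '[0,0.002,-0.003,-0.085,-0.059,0.1,1, 0,0.002,-0.003,-0.085,-0.059,0.2,1, 0,0.002,-0.003,-0.085,-0.059,0.2,1, 0,0.002,-0.003,-0.085,-0.059,0.2,1]'; python3 - <<'E'
from h import *
st();o=r.get_obs();np.save('o9.npy',np.r_[o['tcp_pos'],o['orientation']])
cv2.imwrite('pics/w14.png',cv2.cvtColor(r.grab_frame('wrist'),cv2.COLOR_RGB2BGR))
plan(.4665,-.2353,.02,103.4)
E
```

```text
clock: 21.95
tcp_pos: [0.4657, -0.2343, 0.1539]
orientation: [-1.944, -2.463, -0.002]
contact_force: [-0.1, -0.2, 0.6]
grip_width: 0.0853
t 21.95 tcp [ 0.4657 -0.2343  0.1539] yaw 103.41 tilt 0.24 F [-0.1 -0.2  0.6] w 0.0853 q [ 0.79  0.37 -0.54  1.96  0.25  0.87  0.36]
 row [ 0.    -0.001  0.   ] [-0.0063 -0.0016  0.6741] deg 0.1 mm 135
```

View pics/w14.png

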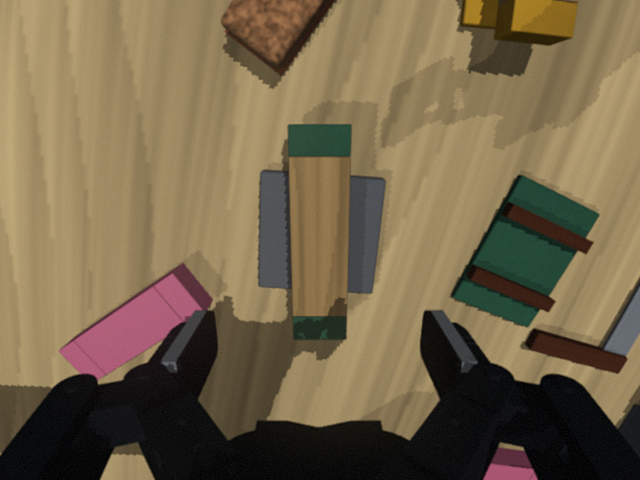

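```bash
python3 - <<'E'
from h import *
a=np.load('o9.npy');C=cam('wrist',{'tcp_pos':a[:3],'orientation':a[3:]})
rect(C,'green',.040,[(288,125),(351,125),(346,339),(293.5,339)])
rect(C,'rackg',.008,[(522,176),(599,213),(530,326),(455,298)])
P=px2w(C,[(212,300),(184,265)],.026)*1000;print(P)
Rt=R.from_rotvec(a[3:]);print(Rt.inv().apply(P-a[:3]*1000))
E
```

```text
green c [ 466.3 -235.3] L 168.2 w 43.2 43.5 yaw 103.59
rackg c [ 648.7 -215.3] L 117.6 w 81.6 82.3 yaw 81.92
[[ 391.04568608 -310.50377699   26.        ]
 [ 364.00168096 -284.56563512   26.        ]]
[[ -57.31773404  -90.15084542  127.81498293]
 [ -25.81466041 -110.44121026  127.96618852]]
```

```bash
python3 -m jog '[0,0,0,-0.006,-0.002,0.25,1, 0,0,0,-0.006,-0.002,0.45,1, 0,0,0,-0.006,-0.002,0.6,1, 0,0,0,-0.006,-0.002,0.66,1, 0,0,0,-0.006,-0.002,0.66,1, 0,0,0,-0.006,-0.002,0.66,0, 0,0,0,-0.006,-0.002,0.66,0, 0,0,0,-0.006,-0.002,0.66,0, 0,0,0,-0.006,-0.002,0.66,0, 0,0,0,-0.006,-0.002,0.66,0]' 50; python3 - <<'E'
from h import *
st()
E
python3 -m jog '[0,0,0,0,0,-0.05,0, 0,0,0,0,0,-0.15,0, 0,0,0,0,0,-0.4,0, 0,0,0,0,0,-0.7,0, 0,0,0,0,0,-0.7,0, 0,0,0,0,0,-0.7,0]';python3 - <<'E'
from h import *
st();plan(.647,-.2155,.16,81.3)
im=cv2.cvtColor(r.grab_frame('wrist'),cv2.COLOR_RGB2BGR)
cv2.imwrite('pics/w15.png',im)
E
```

```text
clock: 23.0
tcp_pos: [0.4675, -0.2358, 0.0245]
orientation: [1.946, 2.465, 0.003]
contact_force: [-1.1, -0.3, 6.8]
grip_width: 0.0429
t 23.0 tcp [ 0.4675 -0.2358  0.0245] yaw 103.42 tilt 0.13 F [-1.1 -0.3  6.8] w 0.0429 q [ 0.7   0.57 -0.44  2.04  0.41  0.62  0.22]
clock: 23.6
tcp_pos: [0.4685, -0.2367, 0.1673]
orientation: [1.943, 2.46, 0.004]
contact_force: [0.4, 0.7, -1.7]
grip_width: 0.0427
t 23.6 tcp [ 0.4685 -0.2367  0.1673] yaw 103.39 tilt 0.39 F [ 0.4  0.7 -1.7] w 0.0427 q [ 0.81  0.36 -0.56  1.95  0.24  0.89  0.36]
 row [0.002 0.001 0.123] [-0.1037  0.8924  0.0422] deg 22.1 mm 180
```

View pics/w15.png

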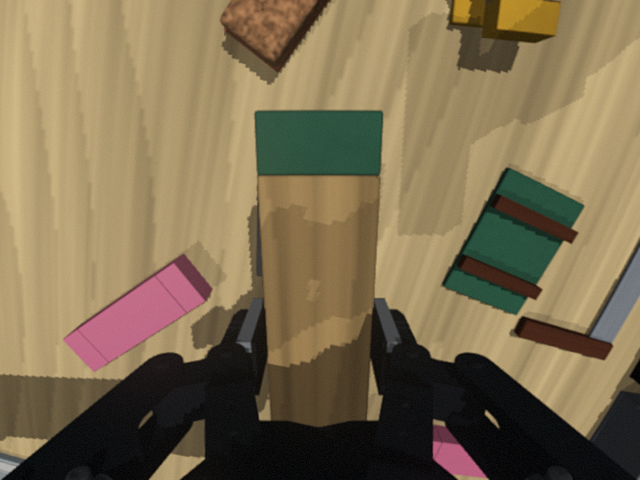

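```bash
python3 - <<'E'
from h import *
im=cv2.imread('pics/w15.png');crop(im,245,100,395,190,5,'pics/w15c.png')
print(held([(255,112.5),(383,112),(257,175.5),(381,175)],.0155))
E
```

```text
[[ 84.92103353 -21.87020093]
 [ 85.12638207  21.24982658]
 [ 63.76411156 -22.14813837]
 [ 63.98146971  21.58390991]]
```

View pics/w15c.png

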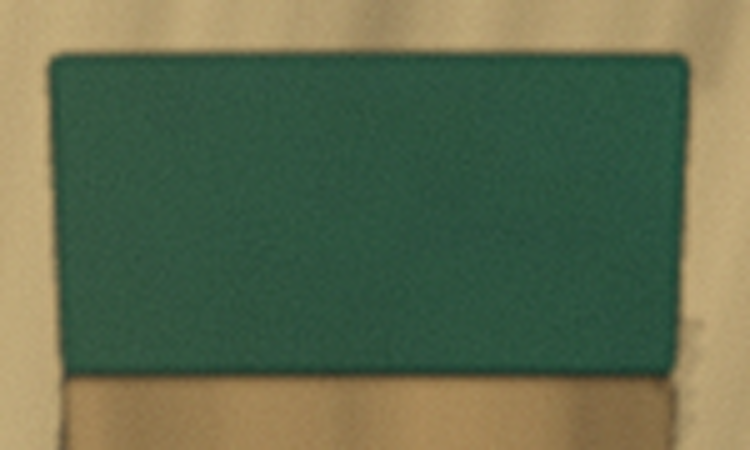

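```bash
python3 -m jog '[0,0,0.123,-0.1,0.89,0,0, 0,0,0.123,-0.1,0.89,0,0, 0,0,0.123,-0.1,0.89,0,0, 0,0,0.123,-0.1,0.89,0,0, 0,0,0.123,-0.1,0.89,0,0, 0,0,0.123,-0.1,0.89,0.15,0, 0,0,0.123,-0.1,0.89,0.3,0, 0,0,0.123,-0.1,0.89,0.3,0, 0,0,0.123,-0.1,0.89,0.3,0]';python3 - <<'E'
from h import *
st();plan(.647,-.2155,.03,81.3)
o=r.get_obs();np.save('o9.npy',np.r_[o['tcp_pos'],o['orientation']])
cv2.imwrite('pics/w16.png',cv2.cvtColor(r.grab_frame('wrist'),cv2.COLOR_RGB2BGR))
im=cv2.imread('pics/w16.png');crop(im,235,180,405,310,4.5,'pics/w16c.png')
C=cam('wrist',o)
y=np.radians(81.3);u=np.array([np.cos(y),np.sin(y)]);v=np.array([-u[1],u[0]])
for l in (36,24,-24,-36):
    P=[np.r_[np.array([647.3,-215.5])+u*l+v*s*42,18]/1000 for s in(1,-1)];print(l,np.round((w2px(C,P)-[235,180])*4.5))
E
```

```text
clock: 24.55
tcp_pos: [0.6434, -0.2145, 0.1043]
orientation: [-2.384, -2.045, 0.0]
contact_force: [0.6, 0.2, -0.5]
grip_width: 0.0426
t 24.55 tcp [ 0.6434 -0.2145  0.1043] yaw 81.25 tilt 0.05 F [ 0.6  0.2 -0.5] w 0.0426 q [ 0.52  0.65 -0.42  1.62  0.31  0.94 -0.16]
 row [-0. -0. -0.] [-0.0022  0.0189  0.3715] deg 0.1 mm 74
36 [[116.  89.]
 [699.  89.]]
24 [[120. 170.]
 [694. 170.]]
-24 [[135. 471.]
 [675. 471.]]
-36 [[139. 541.]
 [670. 541.]]
```

View pics/w16c.png

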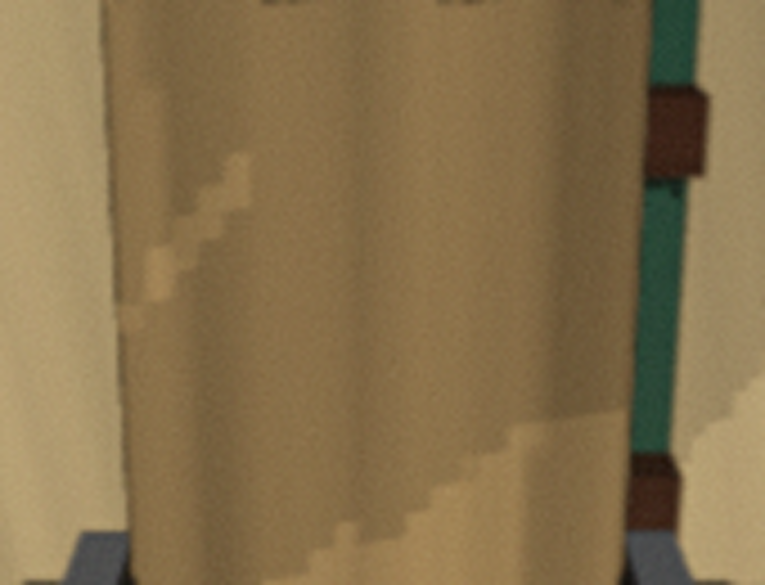

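View pics/w16.png

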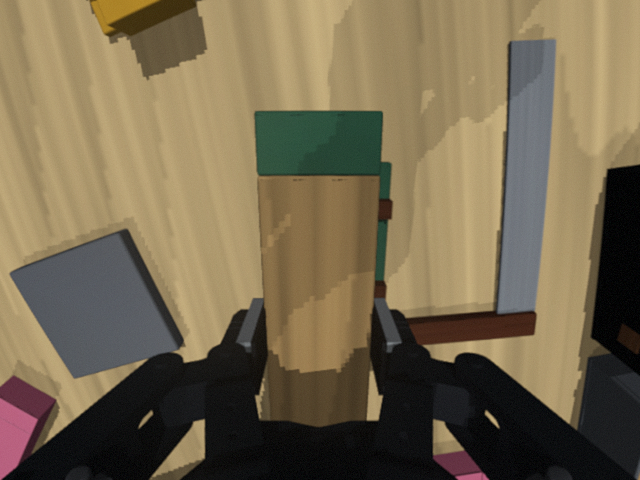

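```bash
python3 - <<'E'
from h import *
plan(.6483,-.2174,.036,81.3)
E
```

```text
row [ 0.001 -0.    -0.   ] [-0.0108  0.0189  0.3497] deg 0.2 mm 70
```

```bash
python3 -m jog '[0,0,0,-0.011,0.019,0.1,0, 0,0,0,-0.011,0.019,0.2,0, 0,0,0,-0.011,0.019,0.3,0, 0,0,0,-0.011,0.019,0.34,0, 0,0,0,-0.011,0.019,0.34,0, 0,0,0,-0.011,0.019,0.34,0]';python3 - <<'E'
from h import *
st();plan(.6483,-.2174,.0285,81.3)
E
```

```text
clock: 25.2
tcp_pos: [0.649, -0.2176, 0.0387]
orientation: [2.383, 2.043, 0.004]
contact_force: [0.7, -0.1, -0.9]
grip_width: 0.0426
t 25.2 tcp [ 0.649  -0.2176  0.0387] yaw 81.24 tilt 0.22 F [ 0.7 -0.1 -0.9] w 0.0426 q [ 0.5   0.73 -0.39  1.64  0.35  0.83 -0.19]
 row [ 0.001 -0.    -0.   ] [ 0.0005 -0.0038  0.0512] deg 0.2 mm 10
```

```bash
python3 -m jog '[0,0,0,0.0005,-0.003,0.03,0, 0,0,0,0.0005,-0.003,0.045,0, 0,0,0,0.0005,-0.003,0.053,0, 0,0,0,0.0005,-0.003,0.056,0, 0,0,0,0.0005,-0.003,0.056,0]';python3 - <<'E'
from h import *
st();plan(.6483,-.2174,.0285,81.3)
E
```

```text
clock: 25.7
tcp_pos: [0.6486, -0.2175, 0.0287]
orientation: [2.382, 2.043, 0.004]
contact_force: [-2.4, -0.1, 5.8]
grip_width: 0.0427
t 25.7 tcp [ 0.6486 -0.2175  0.0287] yaw 81.23 tilt 0.22 F [-2.4 -0.1  5.8] w 0.0427 q [ 0.5   0.74 -0.39  1.65  0.36  0.82 -0.2 ]
 row [ 0.001  0.    -0.   ] [ 0.0005 -0.0014  0.0007] deg 0.2 mm 0
```

```bash
python3 -m jog '[0,0,0,0,0,0,0.7, 0,0,0,0,0,0,0.7, 0,0,0,0,0,0,0.7, 0,0,0,0,0,0,0.7, 0,0,0,0,0,-0.2,1, 0,0,0,0,0,-0.5,1, 0,0,0,0,0,-0.95,1, 0,0,0,0,0,-0.95,1, 0,0,0,0,0,-0.95,1, 0,0,0,0,0,-0.95,1]'; python3 - <<'E'
from h import *
st()
o=r.get_obs()
im=cv2.cvtColor(r.grab_frame('wrist'),cv2.COLOR_RGB2BGR)
cv2.imwrite('pics/w17.png',im);np.save('o9.npy',np.r_[o['tcp_pos'],o['orientation']])
crop(im,250,110,390,340,3.4,'pics/w17c.png')
E
```

```text
clock: 26.7
tcp_pos: [0.6486, -0.2175, 0.2204]
orientation: [2.38, 2.041, 0.006]
contact_force: [-0.5, 1.2, -0.8]
grip_width: 0.0856
t 26.7 tcp [ 0.6486 -0.2175  0.2204] yaw 81.22 tilt 0.41 F [-0.5  1.2 -0.8] w 0.0856 q [ 0.54  0.54 -0.45  1.52  0.25  1.13 -0.11]
```

View pics/w17c.png

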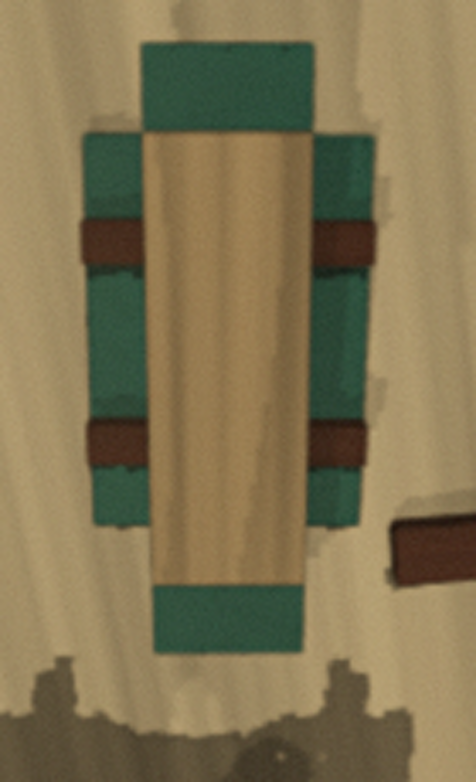

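```bash
python3 - <<'E'
from h import *
a=np.load('o9.npy');C=cam('wrist',{'tcp_pos':a[:3],'orientation':a[3:]})
rect(C,'board',.008,[(83,134),(375,134),(359,525),(95,524)],250,110,3.4)
rect(C,'slat',.044,[(142,43),(314,43),(303,653),(154,653)],250,110,3.4)
E
python3 -m jog '[0,0,0,-0.6,-0.9,-0.3,1, 0,0,0,-0.6,-0.9,-0.3,1, 0,0,0,-0.6,-0.9,-0.3,1, 0,0,0,-0.6,-0.9,-0.3,1, 0,0,0,-0.6,-0.9,-0.3,1, 0,0,0,-0.6,-0.9,-0.3,1]'
python3 - <<'E'
from h import *
st()
im=cv2.cvtColor(r.grab_frame('top'),cv2.COLOR_RGB2BGR);cv2.imwrite('pics/tf.png',im)
crop(im,140,160,430,360,2.7,'pics/tfc.png')
im=cv2.cvtColor(r.grab_frame('side'),cv2.COLOR_RGB2BGR);cv2.imwrite('pics/sf.png',im)
E
```

```text
board c [ 648.2 -215.5] L 118.6 w 83.0 82.6 yaw 80.91
slat c [ 648.  -216.6] L 168.9 w 43.0 43.4 yaw 81.25
clock: 27.35
tcp_pos: [0.4469, -0.3114, 0.2769]
orientation: [2.39, 2.036, -0.002]
contact_force: [-0.1, -0.3, 1.1]
grip_width: 0.0851
t 27.35 tcp [ 0.4469 -0.3114  0.2769] yaw 80.85 tilt 0.11 F [-0.1 -0.3  1.1] w 0.0851 q [ 0.87  0.25 -0.46  1.79  0.12  1.12  0.22]
```

View pics/tfc.png

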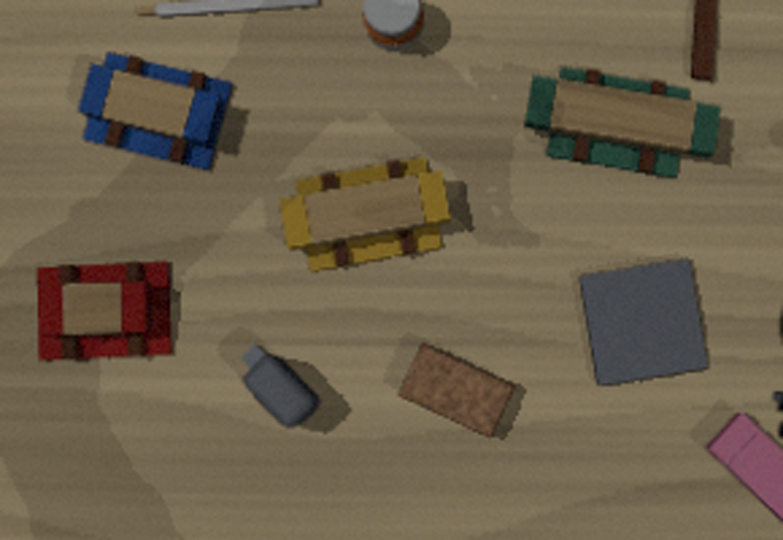

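View pics/sf.png

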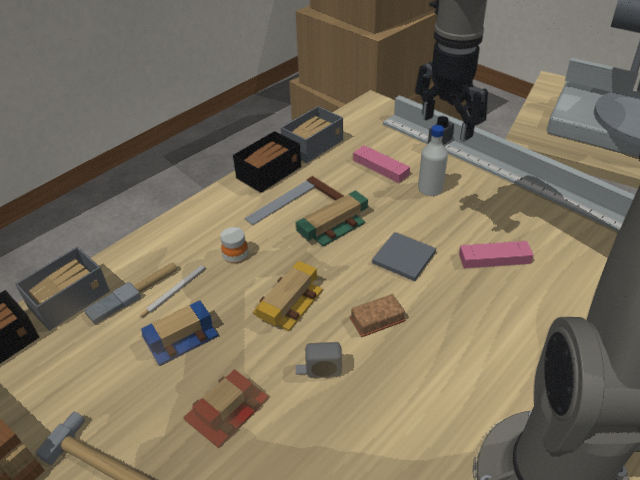

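All four slats lie flat on their own racks, and the jar and the pink pieces look unmoved. I'm handing in.

```bash
python3 -m jog '[0,0,0,0,0,0,1, 0,0,0,0,0,0,1, 0,0,0,0,0,0,1]'; python3 -c "
from bench import r
print(r.get_obs()['qvel'].round(3)); print(r.hand_in())"
```

```text
clock: 27.75
tcp_pos: [0.4511, -0.3074, 0.2757]
orientation: [-2.384, -2.046, -0.003]
contact_force: [-0.0, -0.4, -0.2]
grip_width: 0.0855
[ 0.004 -0.007  0.004 -0.003  0.    -0.     0.002]
the job is handed in; nothing more can be done
None
```

I took the pile apart from the top down (red, blue, yellow, green) and laid each slat across both bearers of its own colour's rack. The job was handed in at about 27.8 s of the 118 s allowed.

After each release I measured the slat against its rack board with the wrist camera:

| Slat | Off centre | Off square |
|---|---|---|
| Red | about 0.9 mm | about 1.2° |
| Blue | about 0.4 mm | about 0.2° |
| Yellow | about 0.6 mm | under 0.1° |
| Green | about 1.1 mm | about 0.3° |

- **Final views:** In the last top and side pictures all four slats lie flat and right side up. The jar is standing, and it and the pink look-alikes look unmoved, judging by eye only.
- **Disagreements:** The three cameras disagreed by up to about 5 mm on where the racks were. I set each slat mainly by how it looked against its rack in the wrist camera. Red is the least certain: its rack's angle read anywhere from 91.4° to 93.7° in different pictures.
- **Forces:** The highest I read was about 22 N, when red was pressed onto its bearers. I only read it at the end of each move.

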